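# Re-jig valve bodies brass port up, clamp the slide jaw and guard them

### The job

Set the valve bodies in the slide-jaw fixture up for their port test: lift the clear guard off and set it aside on the counter, swing the red clamp lever fully up, slide the jaw open, and turn every valve body so that it stands back between the jaws with its brass port flange flat on top. Then push the jaw home so that all of them are gripped against the fixed jaw, press the lever fully down again, and put the guard back over the row, level on top of both jaws and midway along them. Never slide the jaw open while the lever is down, and leave the other things where they are.

Things in the scene. Friction and masses are not known exactly. Their poses are not given: they have to be found in the camera images.
- fixture: aluminium base plate 370 (x) x 340 (y) mm bolted down, its top, on which the valve bodies stand, 14 mm above the counter. Origin: at counter height below the centre of the clamped row. Its y is the slide axis; plate from y = -255 to +85 mm. Both jaws run along x from -170 to +170 mm. Valve bodies start about 110 mm apart along x
- fixed_jaw (a point): middle of the upper edge of the steel fixed jaw's gripping face, at fixture x = 0, y = +32 mm, 42 mm above the counter; the jaw is 25 mm thick and has ribs behind it to y = +81 mm
- carriage (a joint): sliding jaw on the track, m, 0 to 0.05, growing as it opens (to the fixture's -y). Its face is at fixture y = -30 mm minus this value: at 0.002 it grips the 64 mm valve bodies. The jaw is 25 mm thick, top 42 mm above the counter; behind it the carriage block, 90 mm wide, 100 long, top 2 mm lower. 2 N of friction, up to 18 N more to push three loose valve bodies along; stays where left
- pull_knob (a point): grip point of the black upright pull knob on the carriage, a cylinder 28 mm across from 40 to 92 mm above the counter; the point is on its axis, 72 mm above the counter, 60 mm (in the fixture's -y) from the sliding jaw's face. Pull or push it along the fixture's y
- lever (a joint): red-balled clamp lever on the carriage, rad: 0 = down (clamped: level, pointing to the fixture's -y), 1.05 = fully up (released: 60 degrees above level). Turns about the fixture's x axis through lever_pivot; about 2 N at the ball moves it; stays where left
- lever_ball (a point): centre of the red ball, 28 mm across, at the lever's end, 85 mm from the pivot; 54 mm above the counter when the lever is down; the lever rod is 10 mm across
- lever_pivot (a point): lever's hinge axis, 54 mm above the counter, 107 mm (in the fixture's -y) from the sliding jaw's face, between two cheeks 36 mm over all
- valve_a: grey valve body (2 or 3 are present), block 46 (its x) x 64 (y) x 64 (z) mm, 0.28 to 0.44 kg, origin at its centre. Its +y face is a flush 6 mm thick brass flange with a dark 22 mm port (from above at first: a brass stripe along one edge). Starts in the jaws, x along them, z up, brass face against either jaw. Grip it at 60 to 80 N on its two x faces, which stay free
- valve_b: grey valve body (2 or 3 are present), block 46 (its x) x 64 (y) x 64 (z) mm, 0.28 to 0.44 kg, origin at its centre. Its +y face is a flush 6 mm thick brass flange with a dark 22 mm port (from above at first: a brass stripe along one edge). Starts in the jaws, x along them, z up, brass face against either jaw. Grip it at 60 to 80 N on its two x faces, which stay free
- valve_c: grey valve body (2 or 3 are present), block 46 (its x) x 64 (y) x 64 (z) mm, 0.28 to 0.44 kg, origin at its centre. Its +y face is a flush 6 mm thick brass flange with a dark 22 mm port (from above at first: a brass stripe along one edge). Starts in the jaws, x along them, z up, brass face against either jaw. Grip it at 60 to 80 N on its two x faces, which stay free
- guard: clear burst guard with yellow edges: a channel open below and at both ends, 290 (its x) x 92 (its y) mm, 50 mm high without its handle, walls 5 mm, 82 mm apart inside, 0.35 kg; origin at its underside in the middle. It starts in its place on the jaws, x along them: a wall on each jaw's top, the 64 mm row between. The counter to the right (-y) of the base plate is free to set it on
- guard_handle (a point): middle of the black round handle bar on the guard, 12 mm across, 100 mm long along the guard's x, 84 mm above the guard's underside, with 26 mm free below the bar
- regulator: polished brass regulator, 68 mm across and 100 mm tall, standing, two side ports; origin at its underside. Bystander: leave it where it is
- test_plug: white nylon test plug standing on its 42 mm head on a corner of the fixture's base plate, 52 mm tall; origin at its underside. Bystander: leave it where it is
- torque_spanner: steel torque spanner with black grip, 267 mm long, lying along its x, 34 mm high; origin below its middle. Bystander: leave it where it is
- gauge: blue pressure gauge lying face up, 100 mm across, 36 mm high, brass stem to its -x; origin below its centre. Bystander: leave it where it is
- tape_roll: white roll of thread tape lying flat, 60 mm across, 20 mm high; origin at its underside. Bystander: leave it where it is
- sealant: white bottle of thread sealant with red cap, 44 mm across, 110 mm tall, standing; origin at its underside. Bystander: leave it where it is
- nipple: brass pipe nipple standing on end, 38 mm across, 66 mm tall; origin at its underside. Bystander: leave it where it is

How it is judged:
By the outcome, as a careful person would: the job done as asked, in the order asked, and still so for the second after the job is handed in, with the robot touching nothing.
Of valve_a, valve_b, valve_c only 2 to 3 are there at a start; the rules pass over those that are not, and their reading is None.
At some moment in a run one of guard may be knocked a few centimetres aside while the robot is not near it.
It also fails if it takes over 210 s, if anything falls off the work surface, if the arm or the gripper's body presses on something with over 40 N, if the wrist force passes 120 N, or if a joint passes its speed limit or range.

### The arm

A 7-joint arm with a two-finger parallel gripper is mounted at the origin on the work surface. World frame = base frame: x ahead of the robot, y to its left, z up, the work surface at z = 0. Lengths are in mm, angles in degrees, forces in N, time in s.
With the tool pointing down it reaches from about 425 to 800 mm from the base axis. Payload 8.3 kg.
Tool frame: the origin (TCP) lies at the very end of the fingers, on their centre line; the grasp point (between the pads) lies 19 mm behind it (grip_point_offset is the distance from the TCP to the grasp point, in mm); z points along the fingers, y is the line along which they close (so a half turn about z gives the same grasp; the last joint's range is limited). The gripper opens to 85 mm and grips with 20 to 120 N. Pads are 22 mm wide; open, the fingers measure 114 mm over their backs; the gripper's body (76 mm by 85 mm) begins 54 mm behind the grasp point. The pads swing forward as they close: fully open they stand 13 mm farther back than shut.
Start: joints at [-68.749, 21.967, 0.94, 78.501, -0.361, 79.538, -2.664], TCP at [262.649, 567.114, 231.279] pointing down, gripper open.
Joint ranges: [-169.22, 169.22], [-14.56, 117.87], [-87.37, 89.26], [10.42, 133.3], [-82.24, 262.24], [0.94, 117.77], [-172.7, 172.7]. Speed limits (degrees/s): [136.94, 136.94, 172.46, 172.46, 180, 180, 180].

### API

Orientations are given as a 3x3 rotation matrix whose columns are the frame's x, y, z axes.
In Python, from plant import * gives the robot as it stands.
- The arm moves only by the tool send_rows, never from a script. Its argument "steps" is a list of rows, each an object with "offset": the shift along the tool's x, y, z scaled (see below), a list of three; "rot": the turn, a rotation vector about the tool's x, y, z scaled (see below), a list of three; "hand": the closure, from -1 (fully open) to 1 (shut). In form: [{"offset": [dx, dy, dz], "rot": [ax, ay, az], "hand": hand}, ...]. A call has 1 to 12 rows; each row shifts and turns the commanded pose from where the row before left it, along the tool's axes as they then stand; what a row does not reach is not made up. The controller multiplies each number of a shift by 0.025 m and each number of a turn by 0.12 rad. A row lasts 1/10 s, in which the tool goes at most 50 mm and 8.59 degrees, less where a joint would pass 70% of its speed; a pose out of reach is approached as far as the arm can. A call with a number of a shift or a turn outside -1 to 1 is refused whole. A call with a gripper value outside its range is refused whole. The fingers move at their own pace and stop on an object; the grip force is fixed at half the most. Time passes only in rows, so rows that do not move let the fingers close. It gives the time, the measured TCP pose, the force, the opening and the grip force at its end, in the units of the state.
- get_state(): the state, without advancing time (a new reading comes with each control period).
- get_image(name): name is "side" or "top" or "wrist"; returns a dict with "color" (400x640x3 uint8, red, green, blue), "range_z" (400x640 float32, mm along the optical axis (not along the pixel's ray), 0 where there is no reading), "intrinsics" (3x3 intrinsics, pixels), "eye" and "orientation" of the camera in the world; the wrist camera has in their place "T_tool_cam" (4x4, takes a point from camera to tool coordinates, whose origin is the TCP and whose axes are the flange's). Camera axes: x right, y down, z forward; pixel columns grow to the right and rows downward; lengths in mm; the calibration is good to about 2 mm. A picture is of the moment at which its call begins: read the wrist's pose just before it.
- close_job(): hands the job in; it is judged then, once.
The state is a dict: "clock": time; "qpos": joint angles; "dq": joint speeds; "joint_efforts": joint torques, N m; "eef_pos": TCP position; "ee_rot": TCP orientation; "contact_force": force on the tool from outside, world axes, zero at the start; "ft_torque": the same for the moment, N m; "grip_width": finger opening in mm; "gripper_force": force on a finger pad.
Only numpy, scipy, OpenCV 4.12 (cv2) and the standard library are available. Lean on these libraries where they do the work, as an engineer would, in place of code of your own. Each camera call takes 0.05 s, during which the arm holds its last target. There are 200 camera calls.

## Working session

There is one attempt and no reset: what is moved stays moved. The work goes in short steps, Python scripts to look and compute and a tool call to move; the robot and the scene stay as the last step left them, time stands still between calls to the robot, and variables do not carry over. Pictures are saved under pics/ and viewed, at most 14 in all, crops included, and the job is handed in when it is done.

Besides the shell and the picture viewer there is one more tool, called after "Request:" as name([rows], argument=value, ...), one row to a line, values as JSON. send_rows: Moves the arm, as the interface text tells. Its arguments: {"type":"object","properties":{"steps":{"type":"array"}},"required":["steps"]}

```bash
ls; mkdir -p pics
python3 - <<'E'
from plant import *
import cv2,numpy as np
s=get_state();print(s)
for n in("top","side"):
    im=get_image(n);cv2.imwrite(f"pics/{n}0.png",im["color"][:,:,::-1]);print(n,im["intrinsics"],im["eye"],im["orientation"])
im=get_image("wrist");print(im["T_tool_cam"])
E
```

```text
pics
{'clock': 0.0, 'qpos': array([-68.75001915,  22.01578177,   0.93818874,  78.56174427,
        -0.36047942,  79.53761063,  -2.6638814 ]), 'dq': array([-0.13740371,  0.0276746 ,  0.07159432,  0.05440822, -0.04071466,
        0.03395432,  0.00387253]), 'joint_efforts': array([ 9.52618029e-04, -6.27578831e+01,  8.44478365e-01, -3.71848547e+01,
        1.62327691e-02,  1.36431443e-02,  8.64916586e-06]), 'eef_pos': array([262.45006172, 566.6710591 , 230.26966486]), 'ee_rot': array([[-9.07412562e-01,  4.20240204e-01, -7.83200198e-04],
       [ 4.20240931e-01,  9.07410785e-01, -1.79667954e-03],
       [-4.43526690e-05, -1.95946236e-03, -9.99998079e-01]]), 'contact_force': array([0.00926235, 0.99985897, 0.83374332]), 'ft_torque': array([-0.01055897,  0.01347488, -0.00233887]), 'gripper_force': 0.0, 'grip_width': 85.35766512260948}
top [[491.78157036   0.         317.96153063]
 [  0.         491.78157036 203.09981793]
 [  0.           0.           1.        ]] [ 395.57179384  144.94544519 1290.09897227] [[-0.00114125 -0.99318455  0.11654676]
 [-0.99999241  0.00156758  0.00356637]
 [-0.00372476 -0.1165418  -0.9931788 ]]
side [[409.12833676   0.         316.62855682]
 [  0.         409.12833676 204.87648435]
 [  0.           0.           1.        ]] [  58.9049492  -319.80400612  677.08705585] [[ 0.71221593 -0.43687524  0.5494438 ]
 [-0.70168909 -0.46484832  0.53995227]
 [ 0.01951625 -0.77010133 -0.63762298]]
[[-1.56495700e-04 -9.62461087e-01 -2.71419660e-01  6.84421811e+01]
 [ 9.99999765e-01 -3.31661387e-04  5.99497899e-04  7.28939633e-01]
 [-6.67012821e-04 -2.71419502e-01  9.62460913e-01 -1.42079321e+02]
 [ 0.00000000e+00  0.00000000e+00  0.00000000e+00  1.00000000e+00]]
```

View pics/top0.png

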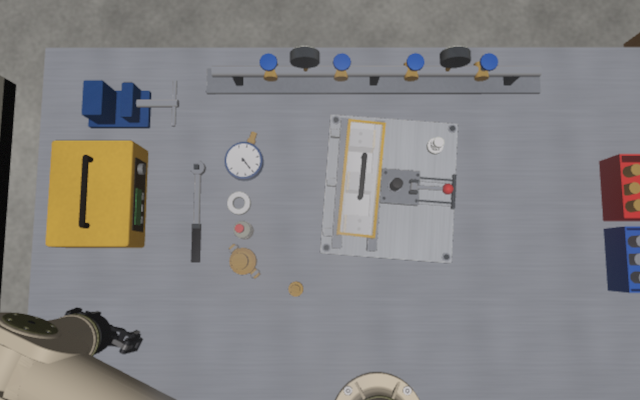

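View pics/side0.png

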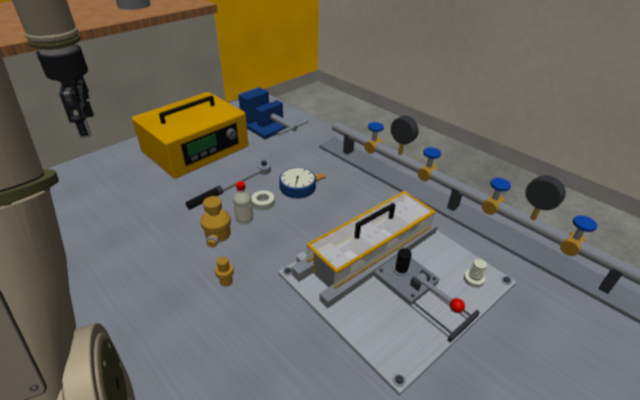

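```bash
cat > h.py <<'E'
from plant import *
import cv2,numpy as np
from scipy.spatial.transform import Rotation as R
def cam(n):
    s=get_state();im=get_image(n)
    if n=="wrist":
        T=im["T_tool_cam"];im["orientation"]=s["ee_rot"]@T[:3,:3];im["eye"]=s["eef_pos"]+s["ee_rot"]@T[:3,3]
    im["s"]=s
    return im
def unproj(im,u,v,z):
    d=im["orientation"]@np.linalg.inv(im["intrinsics"])@np.array([u,v,1.]);e=im["eye"];return e+d*(z-e[2])/d[2]
def proj(im,P):
    c=(np.atleast_2d(P)-im["eye"])@im["orientation"];q=c@im["intrinsics"].T;return q[:,:2]/q[:,2:]
def cloud(im):
    h,w=im["range_z"].shape;v,u=np.mgrid[:h,:w];d=np.stack([u,v,np.ones_like(u)],-1)@np.linalg.inv(im["intrinsics"]).T
    return im["eye"]+(d*im["range_z"][...,None])@im["orientation"].T
def crop(im,x0,x1,y0,y1,k,f):
    cv2.imwrite("pics/"+f,cv2.resize(im["color"][y0:y1,x0:x1,::-1],None,fx=k,fy=k,interpolation=cv2.INTER_CUBIC))
E
python3 - <<'E'
from h import *
im=cam("top");P=cloud(im);crop(im,310,470,105,270,3.6,"t1.png")
np.set_printoptions(precision=1,suppress=True)
for u,v in[(335,120),(452,128),(446,257),(326,247)]:print(unproj(im,u,v,14))
c=im["color"].astype(int);m=(c[...,0]>130)&(c[...,1]<60)&(c[...,2]<60);m[:,:400]=0;v,u=np.nonzero(m);print("ball",u.mean(),v.mean(),len(u),unproj(im,u.mean(),v.mean(),54))
m=c.max(-1)<70;
for nm,(x0,x1,y0,y1),z in(("handle",(355,372,140,210),126+0),("knob",(385,412,172,198),92)):
    mm=np.zeros_like(m);mm[y0:y1,x0:x1]=m[y0:y1,x0:x1];v,u=np.nonzero(mm);print(nm,len(u),u.mean(),v.mean(),unproj(im,u.mean(),v.mean(),z),cv2.minAreaRect(np.stack([u,v],1).astype(np.int32)),np.median(P[mm],0))
# plate mask
m=(abs(P[...,2]-14)<4)&(P[...,0]>350)&(P[...,1]<300)&(P[...,1]>-150)
m=cv2.morphologyEx(m.astype(np.uint8),cv2.MORPH_OPEN,np.ones((3,3)))
p=P[m>0][:,:2].astype(np.float32);print(len(p),cv2.minAreaRect(p))
E
```

```text
[768.2 103.9  14. ]
[ 745.7 -206.9   14. ]
[ 404.9 -180.3   14. ]
[431.  128.9  14. ]
ball 625.9277108433735 179.89156626506025 83 [ 598.7 -632.6   54. ]
handle 0 nan nan [nan nan nan] ((0.0, 0.0), (0.0, 0.0), 0.0) [nan nan nan]
knob 30 392.76666666666665 186.53333333333333 [576.9 -34.9  92. ] ((393.2500305175781, 186.74998474121094), (8.485280990600586, 4.949747085571289), 45.0) [577.1 -34.9  85. ]
5822 ((641.8985595703125, 74.93902587890625), (494.48480224609375, 449.5916748046875), 0.025391053408384323)<stdin>:8: RuntimeWarning: Mean of empty slice.
  ret = ret.dtype.type(ret / rcount)
  return _methods._mean(a, axis=axis, dtype=dtype,
  ret = um.true_divide(
```

View pics/t1.png

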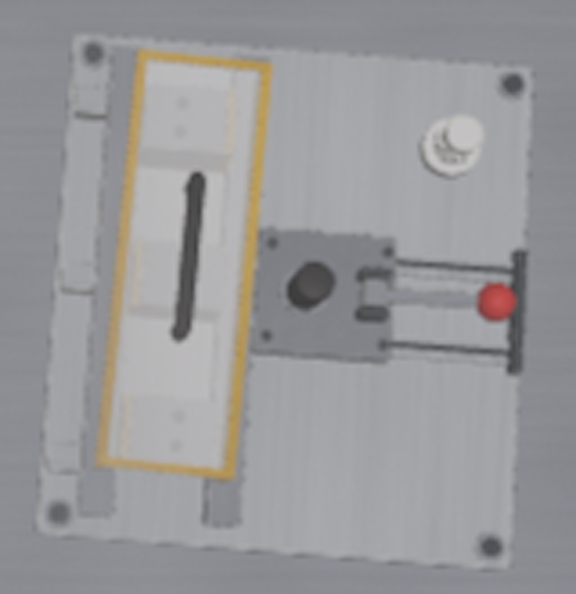

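Request:
send_rows([
  {"offset": [0, 0, -0.8], "rot": [0, 0, -0.76], "hand": -1},
  {"offset": [0, 0, -0.8], "rot": [0, 0, -0.76], "hand": -1},
  {"offset": [0, 0, -0.8], "rot": [0, 0, -0.76], "hand": -1},
  {"offset": [0, 0, -0.8], "rot": [0, 0, -0.76], "hand": -1},
  {"offset": [-0.6, -0.82, 0], "rot": [0, 0, 0], "hand": -1},
  {"offset": [-0.6, -0.82, 0], "rot": [0, 0, 0], "hand": -1},
  {"offset": [-0.6, -0.82, 0], "rot": [0, 0, 0], "hand": -1},
  {"offset": [-0.6, -0.82, 0], "rot": [0, 0, 0], "hand": -1},
  {"offset": [-0.6, -0.82, 0], "rot": [0, 0, 0], "hand": -1},
  {"offset": [-0.6, -0.82, 0], "rot": [0, 0, 0], "hand": -1},
  {"offset": [-0.6, -0.82, 0], "rot": [0, 0, 0], "hand": -1},
  {"offset": [-0.6, -0.82, 0], "rot": [0, 0, 0], "hand": -1},
])

```text
clock: 1.4
eef_pos: [371.5, 394.2, 311.1]
ee_rot: [[-0.998, 0.069, -0.0], [0.069, 0.998, -0.0], [0.0, -0.0, -1.0]]
contact_force: [1.0, 0.9, -0.5]
grip_width: 85.7
gripper_force: 0.0
```

Request:
send_rows([
  {"offset": [-0.6, -0.82, 0], "rot": [0, 0, 0], "hand": -1},
  {"offset": [-0.6, -0.82, 0], "rot": [0, 0, 0], "hand": -1},
  {"offset": [-0.6, -0.82, 0], "rot": [0, 0, 0], "hand": -1},
  {"offset": [-0.6, -0.82, 0], "rot": [0, 0, 0], "hand": -1},
  {"offset": [-0.6, -0.82, 0], "rot": [0, 0, 0], "hand": -1},
  {"offset": [-0.6, -0.82, 0], "rot": [0, 0, 0], "hand": -1},
  {"offset": [-0.6, -0.82, 0], "rot": [0, 0, 0], "hand": -1},
  {"offset": [-0.6, -0.82, 0], "rot": [0, 0, 0], "hand": -1},
  {"offset": [-0.6, -0.82, 0], "rot": [0, 0, 0], "hand": -1},
  {"offset": [-0.6, -0.82, 0], "rot": [0, 0, 0], "hand": -1},
  {"offset": [-0.6, -0.82, 0], "rot": [0, 0, 0], "hand": -1},
  {"offset": [-0.6, -0.82, 0], "rot": [0, 0, 0], "hand": -1},
])

```text
clock: 2.6
eef_pos: [534.0, 136.5, 311.1]
ee_rot: [[-0.998, 0.069, -0.0], [0.069, 0.998, -0.0], [0.0, -0.0, -1.0]]
contact_force: [0.1, 0.8, 0.2]
grip_width: 85.7
gripper_force: 0.0
```

Request:
send_rows([
  {"offset": [-0.6, -0.82, 0], "rot": [0, 0, 0], "hand": -1},
  {"offset": [-0.6, -0.82, 0], "rot": [0, 0, 0], "hand": -1},
  {"offset": [-0.6, -0.82, 0], "rot": [0, 0, 0], "hand": -1},
  {"offset": [0, 0, 0], "rot": [0, 0, 0], "hand": -1},
  {"offset": [0, 0, 0], "rot": [0, 0, 0], "hand": -1},
])

```text
clock: 3.1
eef_pos: [574.3, 72.6, 310.9]
ee_rot: [[-0.998, 0.07, -0.001], [0.07, 0.998, -0.0], [0.001, -0.0, -1.0]]
contact_force: [-0.3, 0.6, -0.8]
grip_width: 85.4
gripper_force: 0.0
```

Run:
```python
from h import *
im=cam("wrist");cv2.imwrite("pics/w1.png",im["color"][:,:,::-1]);np.savez("w1.npz",**{k:v for k,v in im.items() if k!="s"})
s=im["s"];print(s["clock"],s["eef_pos"],s["ee_rot"],s["qpos"])
im=cam("top");np.savez("t1.npz",**{k:v for k,v in im.items() if k!="s"})
```

```text
3.1 [574.30455626  72.60534208 310.905835  ] [[-9.97529959e-01  7.02379016e-02 -7.86806594e-04]
 [ 7.02380129e-02  9.97530254e-01 -1.14599892e-04]
 [ 7.76814126e-04 -1.69580557e-04 -9.99999684e-01]] [-25.75532143  15.15384369  19.81284692  78.51334693  -5.08789276
  87.24858715  79.64095217]
```

View pics/w1.png

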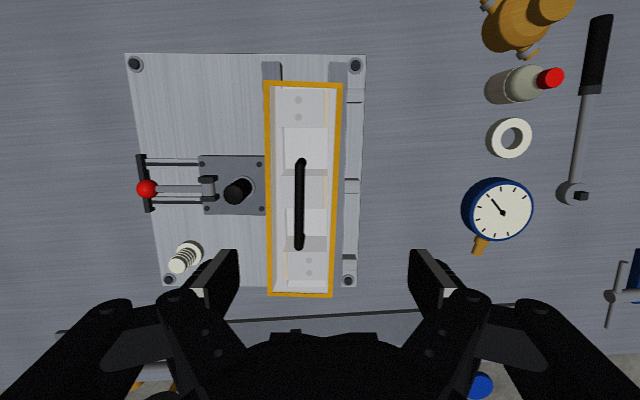

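Run:
```python
from h import *
from scipy.optimize import least_squares
np.set_printoptions(precision=2,suppress=True)
w=dict(np.load("w1.npz"));t=dict(np.load("t1.npz"))
def F(p):
    c,s=np.cos(p[2]),np.sin(p[2]);return np.array([[c,-s,0],[s,c,0],[0,0,1]]),np.array([p[0],p[1],0])
def fit(obs):
    def r(p):
        M,o=F(p);return np.concatenate([(proj(im,o+M@np.array(f))[0]-px) for im,f,px in obs])
    q=least_squares(r,[594,46,-.073],loss="soft_l1",x_scale=[1,1,.01]);print(q.x[:2],np.degrees(q.x[2]));print(r(q.x).reshape(-1,2));return q.x
c=[(-185,85,14),(-185,-255,14),(185,-255,14),(185,85,14)]
# ball centroid
def ball(im,x0,x1,y0,y1):
    k=im["color"].astype(int);m=(k[...,0]>120)&(k[...,1]<80)&(k[...,2]<80);mm=np.zeros_like(m);mm[y0:y1,x0:x1]=m[y0:y1,x0:x1];v,u=np.nonzero(mm);return u.mean(),v.mean()
bw=ball(w,120,180,160,220);bt=ball(t,430,465,175,205)
z=3.6
ow=[(w,f,p) for f,p in zip(c,[(367,55),(126,53),(162,287),(358,288)])]+[(w,(0,-224,54),bw),(w,(0,-92,92),(234,192))]
ct=[(75,38),(530,68),(508,568),(38,532)];ot=[(t,f,(310+a/z-.36,105+b/z-.36)) for f,(a,b) in zip([c[3],c[2],c[1],c[0]],ct)]+[(t,(0,-224,54),bt)]
print("wrist");a=fit(ow);print("top");b=fit(ot)
# guard handle
for u,v in[(301,162),(299,244)]:print(unproj(w,u,v,126+3))
for M,o in[F(a)]:
    P=cloud(w);Q=(P-o)@M
    for nm,box in dict(rod=(-60,60,-215,-175),rail=(-60,60,-252,-228),fixed=(-165,-148,25,84),ribs=(-185,185,60,84),jaw=(-165,-150,-60,-30),block=(-40,40,-140,-60)).items():
        m=(Q[...,0]>box[0])&(Q[...,0]<box[1])&(Q[...,1]>box[2])&(Q[...,1]<box[3]);q=Q[m]
        print(nm,len(q));
        ax=0 if nm in("rod","rail") else 1
        for lo in np.arange(box[2*ax],box[2*ax+1],6):
            g=q[(q[:,ax]>=lo)&(q[:,ax]<lo+6)]
            if len(g):print("  %.0f:%.0f/%.0f"%(lo,np.median(g[:,2]),np.percentile(g[:,2],95)),end="")
        print()
```

```text
wrist
[596.19  47.1 ] -4.462156825203591
[[ 0.24 -0.28]
 [-2.28 -0.32]
 [ 0.38 -0.18]
 [-1.21  0.02]
 [ 5.89 -0.33]
 [ 0.06  3.76]]
top
[593.7   45.94] -4.321420094148996
[[-0.34 -1.14]
 [ 0.75 -0.4 ]
 [ 0.92  0.41]
 [-0.28  0.57]
 [-0.9   0.15]]
[546.69  50.02 129.  ]
[647.07  38.33 129.  ]
rod 1964
  -60:13/15  -54:13/15  -48:13/15  -42:15/20  -36:20/22  -30:20/21  -24:14/20  -18:13/14  -12:14/58  -6:57/63  0:59/63  6:59/60  12:13/14  18:17/21  24:19/21  30:20/21  36:13/18  42:13/15  48:13/15  54:13/14
rail 1215
  -60:13/14  -54:13/15  -48:14/30  -42:19/29  -36:20/30  -30:20/30  -24:15/29  -18:14/30  -12:14/68  -6:15/70  0:68/70  6:67/68  12:14/14  18:19/30  24:20/29  30:21/30  36:19/30  42:14/28  48:13/14  54:13/14
fixed 545
  25:13/15  31:41/43  37:41/43  43:42/43  49:41/43  55:14/41  61:14/16  67:14/17  73:14/15  79:13/14
ribs 10736
  60:373/392  66:345/383  72:349/378  78:377/403
jaw 288
  -60:41/42  -54:42/43  -48:41/43  -42:42/43  -36:23/42
block 2908
  -140:41/62  -134:40/61  -128:39/40  -122:39/41  -116:39/41  -110:39/91  -104:40/92  -98:44/92  -92:44/92  -86:47/92  -80:39/44  -74:39/42  -68:39/41  -62:40/41
```

Run:
```python
from h import *
from scipy.optimize import least_squares
np.set_printoptions(precision=2,suppress=True)
for nm in("w1","t1"):
    im=dict(np.load(nm+".npz"));P=cloud(im);k=im["color"].astype(int);print(nm, im["intrinsics"][0,0])
    near=(P[...,0]>380)&(P[...,0]<800)&(P[...,1]>-230)&(P[...,1]<160)&(P[...,2]<160)
    m=near&(k[...,0]>100)&(k[...,1]<.5*k[...,0])&(k[...,2]<.5*k[...,0])&(P[...,2]>45)&(P[...,1]<-100)
    q=P[m];r=least_squares(lambda c:np.linalg.norm(q-c,axis=1)-14,q.mean(0)-[0,0,10],loss="soft_l1").x;print("ball",len(q),r)
    m=near&(abs(P[...,2]-92)<5)&(P[...,1]<-10)&(P[...,1]>-80)&(abs(P[...,0]-590)<40)&(k.max(-1)<90)
    q=P[m];print("knob",len(q),cv2.minEnclosingCircle(q[:,:2].astype(np.float32)),np.median(q,0))
    m=near&(P[...,2]>115)&(P[...,2]<145)&(k.max(-1)<90);q=P[m];print("handle",len(q),cv2.minAreaRect(q[:,:2].astype(np.float32)),np.median(q,0))
    m=near&(k[...,0]-k[...,2]>60)&(k[...,1]>90)&(P[...,2]>80);q=P[m];print("guard top",len(q),cv2.minAreaRect(q[:,:2].astype(np.float32)),np.median(q,0))
    m=near&(abs(P[...,2]-14)<4);m=cv2.morphologyEx(m.astype(np.uint8),cv2.MORPH_OPEN,np.ones((5,5)))>0
    n,l,st,_=cv2.connectedComponentsWithStats((near&(P[...,2]>8)).astype(np.uint8));b=1+st[1:,4].argmax();q=P[(l==b)&(P[...,2]<20)];print("plate",cv2.minAreaRect(q[:,:2].astype(np.float32)))
```

```text
w1 284.2194189611807
ball 259 [ 577.54 -177.92   56.79]
knob 338 ((587.203369140625, -45.87366485595703), 14.060602188110352) [587.1  -45.38  91.22]
handle 851 ((600.2900390625, 42.465980529785156), (11.65568733215332, 110.5644760131836), 83.82991027832031) [596.58  43.19 130.41]
guard top 2993 ((601.1980590820312, 42.34624481201172), (94.1173095703125, 290.78582763671875), 83.94662475585938) [569.54  48.27  92.37]
plate ((588.3270874023438, -38.84660339355469), (340.3578186035156, 370.43511962890625), 85.6454849243164)
t1 491.781570359622
ball 68 [ 574.95 -176.46   57.1 ]
knob 0 ((0.0, 0.0), 0.0) [nan nan nan]
handle 0 ((0.0, 0.0), (0.0, 0.0), 0.0) [nan nan nan]
guard top 88 ((519.7235107421875, 94.35946655273438), (124.01746368408203, 28.8773136138916), 8.211764335632324) [510.34  92.82  91.99]
plate ((576.7582397460938, -168.00694274902344), (96.16847229003906, 373.7334289550781), 89.15003204345703)
  return _methods._mean(a, axis=axis, dtype=dtype,
  ret = um.true_divide(
```

Request:
send_rows([
  {"offset": [0, 0, 0.7], "rot": [0, 0, 0.29], "hand": -1},
  {"offset": [-0.58, -0.54, 0.7], "rot": [0, 0, 0], "hand": -1},
  {"offset": [-0.58, -0.54, 0.7], "rot": [0, 0, 0], "hand": -1},
  {"offset": [0, 0, 0.7], "rot": [0, 0, 0], "hand": -1},
  {"offset": [0, 0, 0.7], "rot": [0, 0, 0], "hand": -1},
  {"offset": [0, 0, 0.7], "rot": [0, 0, 0], "hand": -1},
  {"offset": [0, 0, 0.7], "rot": [0, 0, 0], "hand": -1},
  {"offset": [0, 0, 0.7], "rot": [0, 0, 0], "hand": -1},
  {"offset": [0, 0, 0.7], "rot": [0, 0, 0], "hand": -1},
  {"offset": [0, 0, 0.7], "rot": [0, 0, 0], "hand": -1},
  {"offset": [0, 0, 0.6], "rot": [0, 0, 0], "hand": -1},
  {"offset": [0, 0, 0.5], "rot": [0, 0, 0], "hand": -1},
])

```text
clock: 4.4
eef_pos: [600.0, 44.2, 107.8]
ee_rot: [[-0.995, 0.102, -0.001], [0.102, 0.995, 0.0], [0.001, 0.0, -1.0]]
contact_force: [0.5, -0.6, -0.0]
grip_width: 85.0
gripper_force: 0.0
```

Request:
send_rows([
  {"offset": [0, 0, 0], "rot": [0, 0, 0], "hand": -1},
  {"offset": [0, 0, 0], "rot": [0, 0, 0], "hand": 1},
  {"offset": [0, 0, 0], "rot": [0, 0, 0], "hand": 1},
  {"offset": [0, 0, 0], "rot": [0, 0, 0], "hand": 1},
  {"offset": [0, 0, 0], "rot": [0, 0, 0], "hand": 1},
  {"offset": [0, 0, 0], "rot": [0, 0, 0], "hand": 1},
  {"offset": [0, 0, 0], "rot": [0, 0, 0], "hand": 1},
  {"offset": [0, 0, 0], "rot": [0, 0, 0], "hand": 1},
  {"offset": [0, 0, 0], "rot": [0, 0, 0], "hand": 1},
  {"offset": [0, 0, 0], "rot": [0, 0, 0], "hand": 1},
])

```text
clock: 5.4
eef_pos: [600.6, 42.4, 109.1]
ee_rot: [[-0.995, 0.104, 0.0], [0.104, 0.995, -0.001], [-0.0, -0.001, -1.0]]
contact_force: [-1.3, -4.2, 4.3]
grip_width: 9.6
gripper_force: 58.5
```

Request:
send_rows([
  {"offset": [0, 0, -0.3], "rot": [0, 0, 0], "hand": 1},
  {"offset": [0, 0, -0.6], "rot": [0, 0, 0], "hand": 1},
  {"offset": [0, 0, -0.7], "rot": [0, 0, 0], "hand": 1},
  {"offset": [0, 0, -0.7], "rot": [0, 0, 0], "hand": 1},
  {"offset": [0, 0, -0.7], "rot": [0, 0, 0], "hand": 1},
  {"offset": [0, 0, -0.7], "rot": [0, 0, 0], "hand": 1},
  {"offset": [0, 0, -0.6], "rot": [0, 0, 0], "hand": 1},
  {"offset": [0, 0, -0.3], "rot": [0, 0, 0], "hand": 1},
  {"offset": [0, 0, 0], "rot": [0, 0, 0], "hand": 1},
])

```text
clock: 6.3
eef_pos: [600.9, 43.6, 225.3]
ee_rot: [[-0.995, 0.103, 0.002], [0.103, 0.995, 0.001], [-0.002, 0.001, -1.0]]
contact_force: [-0.1, -0.2, -4.0]
grip_width: 9.8
gripper_force: 58.5
```

Run:
```python
from h import *
np.set_printoptions(precision=2,suppress=True)
im=cam("wrist");cv2.imwrite("pics/w2.png",im["color"][:,:,::-1]);s=im["s"];print(s["eef_pos"],s["contact_force"],s["ft_torque"],s["grip_width"],s["qpos"])
```

```text
[600.92  43.57 225.31] [-0.09 -0.15 -4.04] [-0.04 -0.05 -0.02] 9.835795237382094 [-22.76  19.72  20.6   83.75  -7.02  77.66  82.3 ]
```

View pics/w2.png

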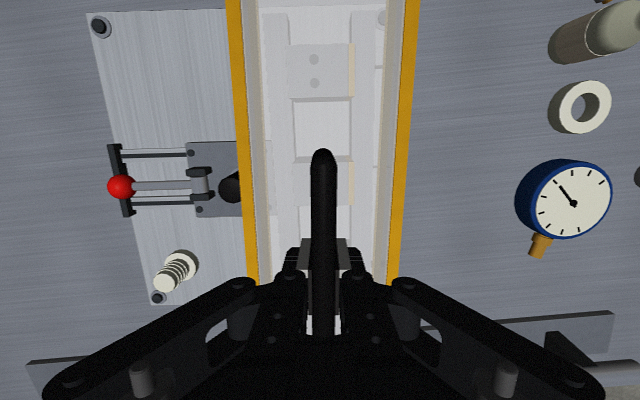

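Request:
send_rows([
  {"offset": [0, -0.4, 0], "rot": [0, 0, 0], "hand": 1},
  {"offset": [-0.01, -0.8, 0], "rot": [0, 0, 0], "hand": 1},
  {"offset": [-0.01, -0.9, 0], "rot": [0, 0, 0], "hand": 1},
  {"offset": [-0.01, -0.9, 0], "rot": [0, 0, 0], "hand": 1},
  {"offset": [-0.01, -0.9, 0], "rot": [0, 0, 0], "hand": 1},
  {"offset": [-0.01, -0.9, 0], "rot": [0, 0, 0], "hand": 1},
  {"offset": [-0.01, -0.9, 0], "rot": [0, 0, 0], "hand": 1},
  {"offset": [-0.01, -0.9, 0], "rot": [0, 0, 0], "hand": 1},
  {"offset": [-0.01, -0.9, 0], "rot": [0, 0, 0], "hand": 1},
  {"offset": [-0.01, -0.9, 0], "rot": [0, 0, 0], "hand": 1},
  {"offset": [-0.01, -0.9, 0], "rot": [0, 0, 0], "hand": 1},
  {"offset": [-0.01, -0.9, 0], "rot": [0, 0, 0], "hand": 1},
])

```text
clock: 7.55
eef_pos: [575.6, -212.4, 222.7]
ee_rot: [[-0.995, 0.104, -0.002], [0.104, 0.995, 0.0], [0.002, -0.0, -1.0]]
contact_force: [0.8, -0.5, -3.3]
grip_width: 9.9
gripper_force: 58.5
```

Request:
send_rows([
  {"offset": [-0.01, -0.9, 0], "rot": [0, 0, 0], "hand": 1},
  {"offset": [-0.01, -0.9, 0], "rot": [0, 0, 0], "hand": 1},
  {"offset": [-0.01, -0.9, 0], "rot": [0, 0, 0], "hand": 1},
  {"offset": [0, -0.8, 0], "rot": [0, 0, 0], "hand": 1},
  {"offset": [0, 0, 0.6], "rot": [0, 0, 0], "hand": 1},
  {"offset": [0, 0, 0.9], "rot": [0, 0, 0], "hand": 1},
  {"offset": [0, 0, 0.9], "rot": [0, 0, 0], "hand": 1},
  {"offset": [0, 0, 0.9], "rot": [0, 0, 0], "hand": 1},
  {"offset": [0, 0, 0.9], "rot": [0, 0, 0], "hand": 1},
  {"offset": [0, 0, 0.8], "rot": [0, 0, 0], "hand": 1},
  {"offset": [0, 0, 0.6], "rot": [0, 0, 0], "hand": 1},
  {"offset": [0, 0, 0], "rot": [0, 0, 0], "hand": 1},
])

```text
clock: 8.75
eef_pos: [566.3, -297.4, 80.6]
ee_rot: [[-0.995, 0.104, -0.005], [0.104, 0.995, 0.002], [0.005, 0.001, -1.0]]
contact_force: [0.2, 0.8, -3.1]
grip_width: 10.1
gripper_force: 58.6
```

Request:
send_rows([
  {"offset": [0, 0, 0.16], "rot": [0, 0, 0], "hand": 1},
  {"offset": [0, 0, 0.12], "rot": [0, 0, 0], "hand": 1},
  {"offset": [0, 0, 0.1], "rot": [0, 0, 0], "hand": 1},
  {"offset": [0, 0, 0.08], "rot": [0, 0, 0], "hand": 1},
  {"offset": [0, 0, 0.06], "rot": [0, 0, 0], "hand": 1},
  {"offset": [0, 0, 0], "rot": [0, 0, 0], "hand": 1},
])

```text
clock: 9.35
eef_pos: [568.4, -297.8, 70.7]
ee_rot: [[-0.995, 0.103, -0.0], [0.103, 0.995, 0.0], [0.0, 0.0, -1.0]]
contact_force: [-0.2, -0.3, -3.7]
grip_width: 9.9
gripper_force: 58.6
```

Request:
send_rows([
  {"offset": [0, 0, 0.08], "rot": [0, 0, 0], "hand": 1},
  {"offset": [0, 0, 0.06], "rot": [0, 0, 0], "hand": 1},
  {"offset": [0, 0, 0.03], "rot": [0, 0, 0], "hand": 1},
  {"offset": [0, 0, 0], "rot": [0, 0, 0], "hand": 1},
])

```text
clock: 9.75
eef_pos: [568.4, -298.9, 67.1]
ee_rot: [[-0.995, 0.104, 0.001], [0.104, 0.995, -0.001], [-0.001, -0.001, -1.0]]
contact_force: [-1.1, -2.5, 0.2]
grip_width: 9.8
gripper_force: 59.1
```

Request:
send_rows([
  {"offset": [0, 0, 0], "rot": [0, 0, 0], "hand": -1},
  {"offset": [0, 0, 0], "rot": [0, 0, 0], "hand": -1},
  {"offset": [0, 0, 0], "rot": [0, 0, 0], "hand": -1},
  {"offset": [0, 0, 0], "rot": [0, 0, 0], "hand": -1},
  {"offset": [0, 0, 0], "rot": [0, 0, 0], "hand": -1},
  {"offset": [0, 0, -0.3], "rot": [0, 0, 0], "hand": -1},
  {"offset": [0, 0, -0.7], "rot": [0, 0, 0], "hand": -1},
  {"offset": [0, 0, -0.9], "rot": [0, 0, 0], "hand": -1},
  {"offset": [0, 0, -0.9], "rot": [0, 0, 0], "hand": -1},
  {"offset": [0, 0, -0.9], "rot": [0, 0, 0], "hand": -1},
  {"offset": [0, 0, -0.9], "rot": [0, 0, 0], "hand": -1},
  {"offset": [0, 0, 0], "rot": [0, 0, 0.5], "hand": -1},
])

```text
clock: 10.95
eef_pos: [569.9, -299.1, 186.3]
ee_rot: [[-0.987, 0.164, 0.006], [0.164, 0.987, -0.003], [-0.006, -0.002, -1.0]]
contact_force: [0.3, -0.1, -1.2]
grip_width: 85.6
gripper_force: 0.0
```

Request:
send_rows([
  {"offset": [0, 0, 0], "rot": [0, 0, 0.9], "hand": -1},
  {"offset": [0, 0, 0], "rot": [0, 0, 0.9], "hand": -1},
  {"offset": [0, 0, 0], "rot": [0, 0, 0.9], "hand": -1},
  {"offset": [0, 0, 0], "rot": [0, 0, 0.9], "hand": -1},
  {"offset": [0, 0, 0], "rot": [0, 0, 0.9], "hand": -1},
  {"offset": [0, 0, 0], "rot": [0, 0, 0.9], "hand": -1},
  {"offset": [0, 0, 0], "rot": [0, 0, 0.9], "hand": -1},
  {"offset": [0, 0, 0], "rot": [0, 0, 0.9], "hand": -1},
  {"offset": [0, 0, 0], "rot": [0, 0, 0.9], "hand": -1},
  {"offset": [0, 0, 0], "rot": [0, 0, 0.9], "hand": -1},
  {"offset": [0, 0, 0], "rot": [0, 0, 0.9], "hand": -1},
  {"offset": [0, 0, 0], "rot": [0, 0, 0.9], "hand": -1},
])

```text
clock: 12.15
eef_pos: [568.5, -297.9, 182.2]
ee_rot: [[-0.107, 0.994, 0.001], [0.994, 0.107, -0.0], [-0.0, 0.001, -1.0]]
contact_force: [0.1, 0.5, -0.8]
grip_width: 85.1
gripper_force: 0.0
```

Request:
send_rows([
  {"offset": [0, 0, 0], "rot": [0, 0, 0.9], "hand": -1},
  {"offset": [0, 0, 0], "rot": [0, 0, 0.66], "hand": -1},
  {"offset": [0.5, 0, 0], "rot": [0, 0, 0], "hand": -1},
  {"offset": [0.9, 0, 0], "rot": [0, 0, 0], "hand": -1},
  {"offset": [0.9, 0, 0], "rot": [0, 0, 0], "hand": -1},
  {"offset": [0.9, 0, 0], "rot": [0, 0, 0], "hand": -1},
  {"offset": [0.9, 0, 0], "rot": [0, 0, 0], "hand": -1},
  {"offset": [0.7, 0, 0], "rot": [0, 0, 0], "hand": -1},
  {"offset": [0, 0, 0], "rot": [0, 0, 0], "hand": -1},
  {"offset": [0, 0, 0], "rot": [0, 0, 0], "hand": -1},
])

```text
clock: 13.15
eef_pos: [577.7, -177.6, 181.9]
ee_rot: [[0.073, 0.997, 0.0], [0.997, -0.073, 0.0], [0.0, 0.0, -1.0]]
contact_force: [0.4, -0.6, -0.4]
grip_width: 85.6
gripper_force: 0.0
```

Run:
```python
from h import *
np.set_printoptions(precision=3,suppress=True)
s=get_state();print(s["clock"],s["eef_pos"],s["ee_rot"],s["qpos"])
t=np.array([577.6,-177.7,38]);print("units",(s["ee_rot"].T@(t-s["eef_pos"]))/25, "yaw",np.degrees(np.arctan2(s["ee_rot"][1,1],s["ee_rot"][0,1])))
```

```text
13.15 [ 577.656 -177.58   181.895] [[ 0.073  0.997  0.   ]
 [ 0.997 -0.073  0.   ]
 [ 0.     0.    -1.   ]] [-19.441  25.972  46.096  87.848 -19.143  74.337  24.767]
units [-0.006 -0.004  5.756] yaw -4.1880386874827575
```

Request:
send_rows([
  {"offset": [0, 0, 0.5], "rot": [0, 0, 0], "hand": -1},
  {"offset": [0, 0, 0.9], "rot": [0, 0, 0], "hand": -1},
  {"offset": [0, 0, 0.9], "rot": [0, 0, 0], "hand": -1},
  {"offset": [0, 0, 0.9], "rot": [0, 0, 0], "hand": -1},
  {"offset": [0, 0, 0.9], "rot": [0, 0, 0], "hand": -1},
  {"offset": [0, 0, 0.8], "rot": [0, 0, 0], "hand": -1},
  {"offset": [0, 0, 0.5], "rot": [0, 0, 0], "hand": -1},
  {"offset": [0, 0, 0.3], "rot": [0, 0, 0], "hand": -1},
  {"offset": [0, 0, 0], "rot": [0, 0, 0], "hand": -1},
  {"offset": [0, 0, 0], "rot": [0, 0, 0], "hand": 1},
  {"offset": [0, 0, 0], "rot": [0, 0, 0], "hand": 1},
  {"offset": [0, 0, 0], "rot": [0, 0, 0], "hand": 1},
])

```text
clock: 14.35
eef_pos: [578.1, -178.4, 39.9]
ee_rot: [[0.076, 0.997, 0.001], [0.997, -0.076, -0.0], [-0.0, 0.001, -1.0]]
contact_force: [-0.6, -0.3, -0.7]
grip_width: 43.7
gripper_force: 0.0
```

Request:
send_rows([
  {"offset": [0, 0, 0], "rot": [0, 0, 0], "hand": 1},
  {"offset": [0, 0, 0], "rot": [0, 0, 0], "hand": 1},
  {"offset": [0, 0, 0], "rot": [0, 0, 0], "hand": 1},
  {"offset": [0, 0, 0], "rot": [0, 0, 0], "hand": 1},
])

```text
clock: 14.75
eef_pos: [577.3, -178.3, 39.0]
ee_rot: [[0.076, 0.997, -0.0], [0.997, -0.076, 0.0], [0.0, -0.0, -1.0]]
contact_force: [-1.9, -0.6, 1.2]
grip_width: 25.0
gripper_force: 58.7
```

Request:
send_rows([
  {"offset": [0.02, 0, -0.35], "rot": [0, 0, 0], "hand": 1},
  {"offset": [0.06, 0, -0.35], "rot": [0, 0, 0], "hand": 1},
  {"offset": [0.09, 0, -0.34], "rot": [0, 0, 0], "hand": 1},
  {"offset": [0.13, 0, -0.33], "rot": [0, 0, 0], "hand": 1},
  {"offset": [0.16, 0, -0.32], "rot": [0, 0, 0], "hand": 1},
  {"offset": [0.19, 0, -0.3], "rot": [0, 0, 0], "hand": 1},
  {"offset": [0.22, 0, -0.28], "rot": [0, 0, 0], "hand": 1},
  {"offset": [0.25, 0, -0.25], "rot": [0, 0, 0], "hand": 1},
  {"offset": [0.28, 0, -0.22], "rot": [0, 0, 0], "hand": 1},
  {"offset": [0.3, 0, -0.19], "rot": [0, 0, 0], "hand": 1},
  {"offset": [0.16, 0, -0.08], "rot": [0, 0, 0], "hand": 1},
  {"offset": [0, 0, 0], "rot": [0, 0, 0], "hand": 1},
])

```text
clock: 15.95
eef_pos: [581.0, -131.2, 114.5]
ee_rot: [[0.075, 0.997, -0.0], [0.997, -0.075, 0.0], [0.0, -0.0, -1.0]]
contact_force: [-4.3, 1.3, -3.9]
grip_width: 24.8
gripper_force: 60.6
```

Request:
send_rows([
  {"offset": [0, 0, 0], "rot": [0, 0, 0], "hand": -1},
  {"offset": [0, 0, 0], "rot": [0, 0, 0], "hand": -1},
  {"offset": [0, 0, 0], "rot": [0, 0, 0], "hand": -1},
  {"offset": [0, 0, 0], "rot": [0, 0, 0], "hand": -1},
  {"offset": [0, 0, -0.3], "rot": [0, 0, 0], "hand": -1},
  {"offset": [0, 0, -0.7], "rot": [0, 0, 0], "hand": -1},
  {"offset": [0, 0, -0.7], "rot": [0, 0, 0], "hand": -1},
  {"offset": [0.6, 0, 0], "rot": [0, 0, 0], "hand": -1},
  {"offset": [0.9, 0, 0], "rot": [0, 0, 0], "hand": -1},
  {"offset": [0.9, 0, 0], "rot": [0, 0, 0], "hand": -1},
  {"offset": [0.7, 0, 0], "rot": [0, 0, 0], "hand": -1},
  {"offset": [0.32, 0, 0], "rot": [0, 0, 0], "hand": -1},
])

```text
clock: 17.15
eef_pos: [587.7, -43.1, 156.2]
ee_rot: [[0.072, 0.997, -0.001], [0.997, -0.072, 0.001], [0.001, -0.001, -1.0]]
contact_force: [0.2, 0.7, -0.3]
grip_width: 85.4
gripper_force: 0.0
```

```bash
cat >> h.py <<'E'
O=np.array([594.8,45.9,0]);YAW=-4.35
M=R.from_euler("z",YAW,degrees=True).as_matrix()
def ball(im):
    P=cloud(im);k=im["color"].astype(int);Q=(P-O)@M
    m=(abs(Q[...,0])<40)&(Q[...,1]>-330)&(Q[...,1]<-120)&(k[...,0]>100)&(k[...,1]<.5*k[...,0])&(k[...,2]<.5*k[...,0])&(Q[...,2]>45)&(Q[...,2]<160)
    q=Q[m];from scipy.optimize import least_squares
    return len(q),least_squares(lambda c:np.linalg.norm(q-c,axis=1)-14,q.mean(0)-[0,0,8],loss="soft_l1").x
E
python3 - <<'E'
from h import *
np.set_printoptions(precision=2,suppress=True)
im=cam("side");print(ball(im));s=im["s"];print(s["eef_pos"],(s["eef_pos"]-O)@M)
E
```

```text
(148, array([  -0.49, -185.04,  129.23]))
[587.66 -43.14 156.18] [ -0.36 -89.32 156.18]
```

Request:
send_rows([
  {"offset": [-0.06, 0, 0.5], "rot": [0, 0, 0], "hand": -1},
  {"offset": [-0.06, 0, 0.8], "rot": [0, 0, 0], "hand": -1},
  {"offset": [0, 0, 0.8], "rot": [0, 0, 0], "hand": -1},
  {"offset": [0, 0, 0.8], "rot": [0, 0, 0], "hand": -1},
  {"offset": [0, 0, 0.7], "rot": [0, 0, 0], "hand": -1},
  {"offset": [0, 0, 0.4], "rot": [0, 0, 0], "hand": -1},
  {"offset": [0, 0, 0.1], "rot": [0, 0, 0], "hand": -1},
  {"offset": [0, 0, 0], "rot": [0, 0, 0], "hand": 1},
  {"offset": [0, 0, 0], "rot": [0, 0, 0], "hand": 1},
  {"offset": [0, 0, 0], "rot": [0, 0, 0], "hand": 1},
  {"offset": [0, 0, 0], "rot": [0, 0, 0], "hand": 1},
  {"offset": [0, 0, 0], "rot": [0, 0, 0], "hand": 1},
])

```text
clock: 18.4
eef_pos: [587.2, -49.6, 55.2]
ee_rot: [[0.076, 0.997, -0.0], [0.997, -0.076, 0.001], [0.001, -0.0, -1.0]]
contact_force: [-4.7, 1.0, 7.2]
grip_width: 26.9
gripper_force: 59.0
```

Request:
send_rows([
  {"offset": [0, 0, 0], "rot": [0, 0, 0], "hand": 1},
  {"offset": [0, 0, 0], "rot": [0, 0, 0], "hand": 1},
  {"offset": [-0.1, 0, 0], "rot": [0, 0, 0], "hand": 1},
  {"offset": [-0.2, 0, 0], "rot": [0, 0, 0], "hand": 1},
  {"offset": [-0.3, 0, 0], "rot": [0, 0, 0], "hand": 1},
  {"offset": [-0.3, 0, 0], "rot": [0, 0, 0], "hand": 1},
  {"offset": [-0.3, 0, 0], "rot": [0, 0, 0], "hand": 1},
  {"offset": [-0.3, 0, 0], "rot": [0, 0, 0], "hand": 1},
  {"offset": [-0.2, 0, 0], "rot": [0, 0, 0], "hand": 1},
  {"offset": [-0.14, 0, 0], "rot": [0, 0, 0], "hand": 1},
  {"offset": [0, 0, 0], "rot": [0, 0, 0], "hand": 1},
  {"offset": [0, 0, 0], "rot": [0, 0, 0], "hand": 1},
])

```text
clock: 19.6
eef_pos: [583.7, -95.5, 55.1]
ee_rot: [[0.076, 0.997, -0.0], [0.997, -0.076, 0.001], [0.001, -0.0, -1.0]]
contact_force: [-4.2, 0.5, 7.4]
grip_width: 26.6
gripper_force: 59.1
```

Request:
send_rows([
  {"offset": [0, 0, 0], "rot": [0, 0, 0], "hand": -1},
  {"offset": [0, 0, 0], "rot": [0, 0, 0], "hand": -1},
  {"offset": [0, 0, 0], "rot": [0, 0, 0], "hand": -1},
  {"offset": [0, 0, 0], "rot": [0, 0, 0], "hand": -1},
  {"offset": [0, 0, -0.4], "rot": [0, 0, 0], "hand": -1},
  {"offset": [0, 0, -0.8], "rot": [0, 0, 0], "hand": -1},
  {"offset": [0, 0, -0.9], "rot": [0, 0, 0], "hand": -1},
  {"offset": [0.5, 0, -0.9], "rot": [0, 0, 0], "hand": -1},
  {"offset": [0.8, 0, -0.9], "rot": [0, 0, 0], "hand": -1},
  {"offset": [0.9, 0, -0.9], "rot": [0, 0, 0], "hand": -1},
  {"offset": [0.9, 0, -0.9], "rot": [0, 0, 0], "hand": -1},
  {"offset": [0.9, 0, -0.9], "rot": [0, 0, 0], "hand": -1},
])

```text
clock: 20.8
eef_pos: [591.4, 4.9, 221.1]
ee_rot: [[0.077, 0.997, 0.001], [0.997, -0.077, 0.0], [0.0, 0.001, -1.0]]
contact_force: [1.6, 0.2, -0.7]
grip_width: 85.2
gripper_force: 0.0
```

Request:
send_rows([
  {"offset": [0.8, 0, -0.9], "rot": [0, 0, 0], "hand": -1},
  {"offset": [0, 0, -0.5], "rot": [0, 0, 0], "hand": -1},
  {"offset": [0, 0, 0], "rot": [0, 0, 0], "hand": -1},
  {"offset": [0, 0, 0], "rot": [0, 0, 0], "hand": -1},
])

```text
clock: 21.2
eef_pos: [592.7, 22.7, 254.1]
ee_rot: [[0.078, 0.997, -0.0], [0.997, -0.078, -0.001], [-0.001, -0.0, -1.0]]
contact_force: [0.2, 0.1, -0.1]
grip_width: 85.3
gripper_force: 0.0
```

```bash
cat >> h.py <<'E'
def valves(im,show=True):
    P=cloud(im);Q=(P-O)@M;k=im["color"].astype(int);out=[]
    m=(Q[...,2]>68)&(Q[...,2]<90)&(abs(Q[...,0])<170)&(Q[...,1]>-85)&(Q[...,1]<60)
    m=cv2.morphologyEx(m.astype(np.uint8),cv2.MORPH_OPEN,np.ones((3,3)))
    n,l,st,_=cv2.connectedComponentsWithStats(m)
    for i in range(1,n):
        if st[i,4]<400:continue
        a=l==i;q=Q[a];r=cv2.minAreaRect(q[:,:2].astype(np.float32))
        br=a&(k[...,0]-k[...,2]>40);b=Q[br]
        print("valve",np.round(r[0],1),np.round(r[1],1),round(r[2],1),"z",round(float(np.median(q[:,2])),1),"brass",len(b),b.mean(0).round(1) if len(b) else None)
def guard(im):
    P=cloud(im);k=im["color"].astype(int)
    m=(k[...,0]-k[...,2]>60)&(k[...,1]>90)&(P[...,2]>35)&(P[...,2]<60)&(P[...,1]<-200)&(P[...,1]>-480)&(P[...,0]>350)&(P[...,0]<800);q=P[m];print("guard",len(q),cv2.minAreaRect(q[:,:2].astype(np.float32)))
E
python3 - <<'E'
from h import *
np.set_printoptions(precision=2,suppress=True)
im=cam("wrist");cv2.imwrite("pics/w3.png",im["color"][:,:,::-1]);print(im["s"]["eef_pos"],im["s"]["qpos"])
valves(im);print(ball(im));guard(cam("top"))
E
```

```text
[592.74  22.65 254.07] [-38.83  21.36  45.41  83.2  -15.16  81.75   2.3 ]
valve [-108.2    0.2] [63.3 46.5] 89.7 z 77.4 brass 216 [-108.    28.7   77.4]
valve [ 0.  -0.7] [64.5 46.1] 89.8 z 77.4 brass 228 [-0.3 28.3 77.3]
valve [111.   -1.1] [46.6 64.4] 0.3 z 77.3 brass 200 [109.8 -30.2  77. ]h.py:25: RuntimeWarning: Mean of empty slice.
  return len(q),least_squares(lambda c:np.linalg.norm(q-c,axis=1)-14,q.mean(0)-[0,0,8],loss="soft_l1").x
  ret = um.true_divide(
Traceback (most recent call last):
  File "h.py", line 25, in ball
    return len(q),least_squares(lambda c:np.linalg.norm(q-c,axis=1)-14,q.mean(0)-[0,0,8],loss="soft_l1").x
                  ~~~~~~~~~~~~~^^^^^^^^^^^^^^^^^^^^^^^^^^^^^^^^^^^^^^^^^^^^^^^^^^^^^^^^^^^^^^^^^^^^^^^^^
ValueError: Initial guess is outside of provided bounds
```

View pics/w3.png

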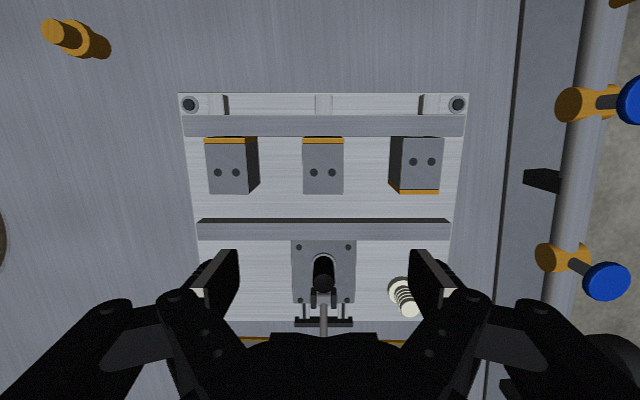

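Request:
send_rows([
  {"offset": [0, -0.54, 0], "rot": [0, -0.82, 0], "hand": -1},
  {"offset": [0, -0.54, 0], "rot": [0, -0.82, 0], "hand": -1},
  {"offset": [0, -0.54, 0], "rot": [0, -0.82, 0], "hand": -1},
  {"offset": [0, -0.54, 0], "rot": [0, -0.82, 0], "hand": -1},
  {"offset": [0, -0.54, 0], "rot": [0, -0.82, 0], "hand": -1},
  {"offset": [0, -0.54, 0], "rot": [0, -0.82, 0], "hand": -1},
  {"offset": [0, -0.54, 0], "rot": [0, -0.82, 0], "hand": -1},
  {"offset": [0, -0.54, 0], "rot": [0, -0.82, 0], "hand": -1},
  {"offset": [0, 0, 0], "rot": [0, 0, 0], "hand": -1},
  {"offset": [0, 0, 0], "rot": [0, 0, 0], "hand": -1},
])

```text
clock: 22.25
eef_pos: [485.1, 31.8, 253.6]
ee_rot: [[0.053, 0.997, -0.055], [0.704, -0.076, -0.706], [-0.708, -0.001, -0.706]]
contact_force: [0.1, -1.2, 0.1]
grip_width: 85.4
gripper_force: 0.0
```

```bash
cat >> h.py <<'E'
def to(f,lean=0):
    "remaining shift (units, tool axes) to fixture point f; turn (units) to orientation with lean deg about fixture x"
    s=get_state();t=O+M@np.array(f,float);E=s["ee_rot"]
    D=M@R.from_euler("x",lean,degrees=True).as_matrix()@np.array([[0,1,0],[1,0,0],[0,0,-1.]])
    print("clk",s["clock"],"fix",((s["eef_pos"]-O)@M).round(1),"q",s["qpos"].round(0))
    print(" turn",(R.from_matrix(E.T@D).as_rotvec()/.12).round(2)," shift",(E.T@(t-s["eef_pos"])/25).round(2)," shift after turn",(D.T@(t-s["eef_pos"])/25).round(2))
E
python3 - <<'E'
from h import *
to((-108.2,-7.8,130),-45);to((-108.2,-7.8,38.2),-45)
E
```

```text
clk 22.25 fix [-108.3  -22.4  253.6] q [-70.  26.  49.  94.  21.  89. -28.]
 turn [-0.01  0.02  0.01]  shift [3.91 0.01 3.08]  shift after turn [3.91 0.   3.09]
clk 22.25 fix [-108.3  -22.4  253.6] q [-70.  26.  49.  94.  21.  89. -28.]
 turn [-0.01  0.02  0.01]  shift [6.52 0.01 5.67]  shift after turn [6.51 0.   5.68]
```

Request:
send_rows([
  {"offset": [0.4, 0, 0.35], "rot": [0, 0, 0], "hand": -1},
  {"offset": [0.8, 0, 0.7], "rot": [0, 0, 0], "hand": -1},
  {"offset": [0.9, 0, 0.78], "rot": [0, 0, 0], "hand": -1},
  {"offset": [0.9, 0, 0.78], "rot": [0, 0, 0], "hand": -1},
  {"offset": [0.9, 0, 0.78], "rot": [0, 0, 0], "hand": -1},
  {"offset": [0.9, 0, 0.78], "rot": [0, 0, 0], "hand": -1},
  {"offset": [0.8, 0, 0.7], "rot": [0, 0, 0], "hand": -1},
  {"offset": [0.6, 0, 0.5], "rot": [0, 0, 0], "hand": -1},
  {"offset": [0.3, 0, 0.28], "rot": [0, 0, 0], "hand": -1},
  {"offset": [0, 0, 0], "rot": [0, 0, 0], "hand": -1},
  {"offset": [0, 0, 0], "rot": [0, 0, 0], "hand": -1},
])

```text
clock: 23.35
eef_pos: [487.0, 46.3, 40.2]
ee_rot: [[0.056, 0.997, -0.054], [0.704, -0.078, -0.706], [-0.708, 0.001, -0.706]]
contact_force: [0.1, -0.2, -0.0]
grip_width: 85.5
gripper_force: 0.0
```

Run:
```python
from h import *
to((-108.2,-7.8,38.2),-45)
```

```text
clk 23.35 fix [-107.6   -7.8   40.2] q [-65.  43.  42. 102.  12.  69. -37.]
 turn [-0.    0.01 -0.02]  shift [ 0.06 -0.03  0.06]  shift after turn [ 0.06 -0.03  0.06]
```

Request:
send_rows([
  {"offset": [0.06, -0.02, 0.06], "rot": [0, 0, 0], "hand": -1},
  {"offset": [0, 0, 0], "rot": [0, 0, 0], "hand": 1},
  {"offset": [0, 0, 0], "rot": [0, 0, 0], "hand": 1},
  {"offset": [0, 0, 0], "rot": [0, 0, 0], "hand": 1},
  {"offset": [0, 0, 0], "rot": [0, 0, 0], "hand": 1},
  {"offset": [0, 0, 0], "rot": [0, 0, 0], "hand": 1},
  {"offset": [0, 0, 0], "rot": [0, 0, 0], "hand": 1},
])

```text
clock: 24.05
eef_pos: [486.0, 47.3, 37.7]
ee_rot: [[0.054, 0.997, -0.054], [0.704, -0.076, -0.706], [-0.708, 0.0, -0.706]]
contact_force: [-1.2, 3.0, 6.2]
grip_width: 45.8
gripper_force: 61.6
```

Request:
send_rows([
  {"offset": [-0.2, 0, -0.2], "rot": [0, 0, 0], "hand": 1},
  {"offset": [-0.4, 0, -0.4], "rot": [0, 0, 0], "hand": 1},
  {"offset": [-0.6, 0, -0.6], "rot": [0, 0, 0], "hand": 1},
  {"offset": [-0.6, 0, -0.6], "rot": [0, 0, 0], "hand": 1},
  {"offset": [-0.6, 0, -0.6], "rot": [0, 0, 0], "hand": 1},
  {"offset": [-0.3, 0, -0.3], "rot": [0, 0, 0], "hand": 1},
  {"offset": [0, 0, 0], "rot": [0, 0, 0], "hand": 1},
])

```text
clock: 24.75
eef_pos: [486.6, 47.4, 134.1]
ee_rot: [[0.055, 0.997, -0.053], [0.705, -0.076, -0.705], [-0.707, 0.002, -0.707]]
contact_force: [-0.3, -0.1, -3.1]
grip_width: 45.5
gripper_force: 61.6
```

Request:
send_rows([
  {"offset": [0, 0, 0], "rot": [0, 0.5, 0], "hand": 1},
  {"offset": [0, 0, 0], "rot": [0, 0.9, 0], "hand": 1},
  {"offset": [0, 0, 0], "rot": [0, 0.9, 0], "hand": 1},
  {"offset": [0, 0, 0], "rot": [0, 0.9, 0], "hand": 1},
  {"offset": [0, 0, 0], "rot": [0, 0.9, 0], "hand": 1},
  {"offset": [0, 0, 0], "rot": [0, 0.9, 0], "hand": 1},
  {"offset": [0, 0, 0], "rot": [0, 0.9, 0], "hand": 1},
  {"offset": [0, 0, 0], "rot": [0, 0.9, 0], "hand": 1},
  {"offset": [0, 0, 0], "rot": [0, 0.9, 0], "hand": 1},
  {"offset": [0, 0, 0], "rot": [0, 0.9, 0], "hand": 1},
  {"offset": [0, 0, 0], "rot": [0, 0.9, 0], "hand": 1},
  {"offset": [0, 0, 0], "rot": [0, 0.9, 0], "hand": 1},
])

```text
clock: 25.95
eef_pos: [485.6, 46.8, 132.5]
ee_rot: [[0.069, 0.997, 0.035], [0.891, -0.077, 0.447], [0.448, 0.0, -0.894]]
contact_force: [-0.1, 0.1, -3.6]
grip_width: 45.3
gripper_force: 61.8
```

Request:
send_rows([
  {"offset": [0, 0, 0], "rot": [0, 0.9, 0], "hand": 1},
  {"offset": [0, 0, 0], "rot": [0, 0.9, 0], "hand": 1},
  {"offset": [0, 0, 0], "rot": [0, 0.9, 0], "hand": 1},
  {"offset": [0, 0, 0], "rot": [0, 0, 0], "hand": 1},
  {"offset": [0, 0, 0], "rot": [0, 0, 0], "hand": 1},
])

```text
clock: 26.45
eef_pos: [485.3, 46.3, 131.2]
ee_rot: [[0.058, 0.997, 0.052], [0.708, -0.078, 0.702], [0.704, -0.004, -0.71]]
contact_force: [0.2, 0.7, -3.0]
grip_width: 45.5
gripper_force: 62.0
```

Run:
```python
from h import *
to((-108.2,4.3,39.1),45)
```

```text
clk 26.45 fix [-109.2   -7.9  131.2] q [-13.  24.  41. 111. -56.  82.  48.]
 turn [-0.01  0.03 -0.03]  shift [-2.25  0.05  2.96]  shift after turn [-2.26  0.04  2.95]
```

Request:
send_rows([
  {"offset": [-0.2, 0.02, 0.27], "rot": [0, 0, 0], "hand": 1},
  {"offset": [-0.4, 0.02, 0.53], "rot": [0, 0, 0], "hand": 1},
  {"offset": [-0.5, 0, 0.66], "rot": [0, 0, 0], "hand": 1},
  {"offset": [-0.5, 0, 0.66], "rot": [0, 0, 0], "hand": 1},
  {"offset": [-0.35, 0, 0.46], "rot": [0, 0, 0], "hand": 1},
  {"offset": [-0.2, 0, 0.28], "rot": [0, 0, 0], "hand": 1},
  {"offset": [0, 0, 0], "rot": [0, 0, 0], "hand": 1},
  {"offset": [0, 0, 0], "rot": [0, 0, 0], "hand": 1},
])

```text
clock: 27.25
eef_pos: [488.1, 59.5, 44.5]
ee_rot: [[0.054, 0.997, 0.054], [0.706, -0.076, 0.704], [0.707, 0.0, -0.708]]
contact_force: [-0.7, -0.6, -3.7]
grip_width: 45.4
gripper_force: 62.0
```

Run:
```python
from h import *
to((-108.2,4.3,39.1),45)
```

```text
clk 27.25 fix [-107.4    5.5   44.5] q [-11.  33.  37. 114. -63.  77.  57.]
 turn [0.   0.01 0.  ]  shift [-0.19 -0.03  0.12]  shift after turn [-0.19 -0.03  0.12]
```

Request:
send_rows([
  {"offset": [-0.06, 0, 0.04], "rot": [0, 0, 0], "hand": 1},
  {"offset": [-0.05, 0, 0.04], "rot": [0, 0, 0], "hand": 1},
  {"offset": [-0.04, 0, 0.03], "rot": [0, 0, 0], "hand": 1},
  {"offset": [-0.03, 0, 0.02], "rot": [0, 0, 0], "hand": 1},
  {"offset": [0, 0, 0], "rot": [0, 0, 0], "hand": 1},
  {"offset": [0, 0, 0], "rot": [0, 0, 0], "hand": 1},
])

```text
clock: 27.85
eef_pos: [488.2, 58.7, 40.8]
ee_rot: [[0.053, 0.997, 0.055], [0.704, -0.076, 0.706], [0.709, 0.002, -0.706]]
contact_force: [-5.0, -1.8, 12.0]
grip_width: 45.4
gripper_force: 63.5
```

Request:
send_rows([
  {"offset": [0, 0, 0], "rot": [0, 0, 0], "hand": -1},
  {"offset": [0, 0, 0], "rot": [0, 0, 0], "hand": -1},
  {"offset": [0, 0, 0], "rot": [0, 0, 0], "hand": -1},
  {"offset": [0, 0, 0], "rot": [0, 0, 0], "hand": -1},
  {"offset": [0, 0, 0], "rot": [0, 0, 0], "hand": -1},
  {"offset": [0.3, 0, -0.3], "rot": [0, 0, 0], "hand": -1},
  {"offset": [0.6, 0, -0.6], "rot": [0, 0, 0], "hand": -1},
  {"offset": [0.6, 0, -0.6], "rot": [0, 0, 0], "hand": -1},
  {"offset": [0.6, 0, -0.6], "rot": [0, 0, 0], "hand": -1},
  {"offset": [0.6, 0, -0.6], "rot": [0, 0, 0], "hand": -1},
  {"offset": [0.5, 0, -0.5], "rot": [0, 0, 0], "hand": -1},
  {"offset": [0, 0.28, 0], "rot": [0, -0.5, 0], "hand": -1},
])

```text
clock: 29.05
eef_pos: [495.0, 56.4, 154.0]
ee_rot: [[0.059, 0.997, 0.054], [0.746, -0.08, 0.661], [0.663, 0.002, -0.749]]
contact_force: [0.6, -0.9, -0.8]
grip_width: 85.3
gripper_force: 0.0
```

Request:
send_rows([
  {"offset": [0, 0.28, 0], "rot": [0, -0.9, 0], "hand": -1},
  {"offset": [0, 0.28, 0], "rot": [0, -0.9, 0], "hand": -1},
  {"offset": [0, 0.28, 0], "rot": [0, -0.9, 0], "hand": -1},
  {"offset": [0, 0.28, 0], "rot": [0, -0.9, 0], "hand": -1},
  {"offset": [0, 0.28, 0], "rot": [0, -0.9, 0], "hand": -1},
  {"offset": [0, 0.28, 0], "rot": [0, -0.9, 0], "hand": -1},
  {"offset": [0, 0.28, 0], "rot": [0, -0.9, 0], "hand": -1},
  {"offset": [0, 0.28, 0], "rot": [0, -0.9, 0], "hand": -1},
  {"offset": [0, 0.28, 0], "rot": [0, -0.9, 0], "hand": -1},
  {"offset": [0, 0.28, 0], "rot": [0, -0.9, 0], "hand": -1},
  {"offset": [0, 0.28, 0], "rot": [0, -0.9, 0], "hand": -1},
  {"offset": [0, 0.28, 0], "rot": [0, -0.9, 0], "hand": -1},
])

```text
clock: 30.25
eef_pos: [579.2, 52.5, 153.2]
ee_rot: [[0.065, 0.997, -0.039], [0.837, -0.076, -0.542], [-0.543, 0.002, -0.839]]
contact_force: [0.5, -0.5, -0.3]
grip_width: 85.4
gripper_force: 0.0
```

Request:
send_rows([
  {"offset": [0, 0.28, 0], "rot": [0, -0.9, 0], "hand": -1},
  {"offset": [0, 0.28, 0], "rot": [0, -0.9, 0], "hand": -1},
  {"offset": [0, 0, 0], "rot": [0, 0, 0], "hand": -1},
  {"offset": [0, 0, 0], "rot": [0, 0, 0], "hand": -1},
])

```text
clock: 30.65
eef_pos: [592.4, 50.8, 151.9]
ee_rot: [[0.054, 0.997, -0.054], [0.704, -0.076, -0.706], [-0.708, 0.0, -0.706]]
contact_force: [0.5, -1.0, 0.4]
grip_width: 85.5
gripper_force: 0.0
```

Run:
```python
from h import *
to((0,-8,38.2),-45)
im=cam("wrist");valves(im);cv2.imwrite("pics/w4.png",im["color"][:,:,::-1])
```

```text
clk 30.65 fix [ -2.8   4.7 151.9] q [-60.  47.  51.  82.   8.  81. -21.]
 turn [-0.    0.01 -0.  ]  shift [2.86 0.11 3.57]  shift after turn [2.86 0.11 3.57]
valve [-0.2 -0.1] [65.3 46. ] 89.9 z 77.2 brass 1192 [-0.3 29.7 75.1]
valve [ 1.106e+02 -1.000e-01] [64.8 46.8] 89.9 z 77.1 brass 264 [108.1 -29.1  76.6]
valve [-106.2   -2.5] [47.2 65.5] 0.2 z 77.3 brass 3703 [-104.8    5.3   77. ]
```

View pics/w4.png

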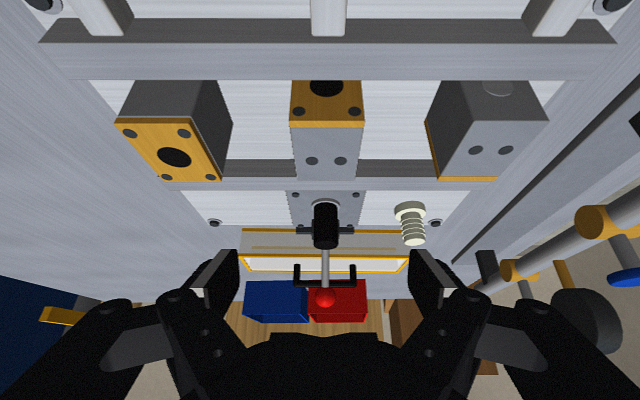

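Request:
send_rows([
  {"offset": [0.3, 0.05, 0.38], "rot": [0, 0, 0], "hand": -1},
  {"offset": [0.6, 0.06, 0.75], "rot": [0, 0, 0], "hand": -1},
  {"offset": [0.6, 0, 0.75], "rot": [0, 0, 0], "hand": -1},
  {"offset": [0.6, 0, 0.75], "rot": [0, 0, 0], "hand": -1},
  {"offset": [0.5, 0, 0.62], "rot": [0, 0, 0], "hand": -1},
  {"offset": [0.26, 0, 0.32], "rot": [0, 0, 0], "hand": -1},
  {"offset": [0, 0, 0], "rot": [0, 0, 0], "hand": -1},
  {"offset": [0, 0, 0], "rot": [0, 0, 0], "hand": -1},
])

```text
clock: 31.5
eef_pos: [594.7, 37.7, 39.1]
ee_rot: [[0.055, 0.997, -0.053], [0.704, -0.076, -0.706], [-0.708, 0.001, -0.706]]
contact_force: [0.6, 1.0, -0.0]
grip_width: 85.3
gripper_force: 0.0
```

Request:
send_rows([
  {"offset": [0, 0, 0], "rot": [0, 0, 0], "hand": 1},
  {"offset": [0, 0, 0], "rot": [0, 0, 0], "hand": 1},
  {"offset": [0, 0, 0], "rot": [0, 0, 0], "hand": 1},
  {"offset": [0, 0, 0], "rot": [0, 0, 0], "hand": 1},
  {"offset": [0, 0, 0], "rot": [0, 0, 0], "hand": 1},
  {"offset": [0, 0, 0], "rot": [0, 0, 0], "hand": 1},
])

```text
clock: 32.1
eef_pos: [594.6, 38.2, 39.0]
ee_rot: [[0.054, 0.997, -0.053], [0.704, -0.076, -0.706], [-0.708, 0.001, -0.706]]
contact_force: [-2.4, 3.2, 6.1]
grip_width: 45.4
gripper_force: 61.8
```

Run:
```python
from h import *
to((0,-8,38.2),-45);s=get_state();print(s["grip_width"],s["gripper_force"])
```

```text
clk 32.1 fix [ 0.3 -7.7 39. ] q [-58.  54.  47.  86.   4.  72. -25.]
 turn [ 0.    0.01 -0.  ]  shift [ 0.01 -0.01  0.03]  shift after turn [ 0.01 -0.01  0.03]
45.35189092793484 61.81352376937866
```

Request:
send_rows([
  {"offset": [-0.2, 0, -0.2], "rot": [0, 0, 0], "hand": 1},
  {"offset": [-0.4, 0, -0.4], "rot": [0, 0, 0], "hand": 1},
  {"offset": [-0.6, 0, -0.6], "rot": [0, 0, 0], "hand": 1},
  {"offset": [-0.6, 0, -0.6], "rot": [0, 0, 0], "hand": 1},
  {"offset": [-0.6, 0, -0.6], "rot": [0, 0, 0], "hand": 1},
  {"offset": [-0.4, 0, -0.4], "rot": [0, 0, 0], "hand": 1},
  {"offset": [0, 0, 0], "rot": [0, 0.5, 0], "hand": 1},
  {"offset": [0, 0, 0], "rot": [0, 0.9, 0], "hand": 1},
  {"offset": [0, 0, 0], "rot": [0, 0.9, 0], "hand": 1},
  {"offset": [0, 0, 0], "rot": [0, 0.9, 0], "hand": 1},
  {"offset": [0, 0, 0], "rot": [0, 0.9, 0], "hand": 1},
  {"offset": [0, 0, 0], "rot": [0, 0.9, 0], "hand": 1},
])

```text
clock: 33.3
eef_pos: [594.4, 37.6, 138.7]
ee_rot: [[0.075, 0.997, -0.012], [0.98, -0.076, -0.181], [-0.182, 0.001, -0.983]]
contact_force: [-0.3, -0.7, -4.4]
grip_width: 45.3
gripper_force: 61.7
```

Request:
send_rows([
  {"offset": [0, 0, 0], "rot": [0, 0.9, 0], "hand": 1},
  {"offset": [0, 0, 0], "rot": [0, 0.9, 0], "hand": 1},
  {"offset": [0, 0, 0], "rot": [0, 0.9, 0], "hand": 1},
  {"offset": [0, 0, 0], "rot": [0, 0.9, 0], "hand": 1},
  {"offset": [0, 0, 0], "rot": [0, 0.9, 0], "hand": 1},
  {"offset": [0, 0, 0], "rot": [0, 0.9, 0], "hand": 1},
  {"offset": [0, 0, 0], "rot": [0, 0.9, 0], "hand": 1},
  {"offset": [0, 0, 0], "rot": [0, 0.9, 0], "hand": 1},
  {"offset": [0, 0, 0], "rot": [0, 0.9, 0], "hand": 1},
  {"offset": [0, 0, 0], "rot": [0, 0, 0], "hand": 1},
  {"offset": [0, 0, 0], "rot": [0, 0, 0], "hand": 1},
])

```text
clock: 34.4
eef_pos: [594.1, 36.8, 136.8]
ee_rot: [[0.056, 0.997, 0.054], [0.708, -0.077, 0.702], [0.704, -0.001, -0.71]]
contact_force: [0.3, 0.2, -3.8]
grip_width: 45.6
gripper_force: 62.0
```

Run:
```python
from h import *
to((0,4.5,43),45);s=get_state();print(s["grip_width"],s["contact_force"])
```

```text
clk 34.4 fix [ -0.   -9.2 136.8] q [ -4.  33.  29.  94. -57.  84.  41.]
 turn [ 0.    0.04 -0.01]  shift [-2.25  0.01  3.05]  shift after turn [-2.27  0.    3.04]
45.609465891309604 [ 0.28733771  0.2350171  -3.76741773]
```

Request:
send_rows([
  {"offset": [-0.2, 0, 0.27], "rot": [0, 0.03, 0], "hand": 1},
  {"offset": [-0.4, 0, 0.54], "rot": [0, 0, 0], "hand": 1},
  {"offset": [-0.5, 0, 0.68], "rot": [0, 0, 0], "hand": 1},
  {"offset": [-0.5, 0, 0.68], "rot": [0, 0, 0], "hand": 1},
  {"offset": [-0.4, 0, 0.53], "rot": [0, 0, 0], "hand": 1},
  {"offset": [-0.26, 0, 0.34], "rot": [0, 0, 0], "hand": 1},
  {"offset": [0, 0, 0], "rot": [0, 0, 0], "hand": 1},
  {"offset": [0, 0, 0], "rot": [0, 0, 0], "hand": 1},
])

```text
clock: 35.2
eef_pos: [595.3, 51.8, 43.2]
ee_rot: [[0.054, 0.997, 0.054], [0.703, -0.076, 0.707], [0.709, -0.001, -0.705]]
contact_force: [0.3, -0.8, -3.6]
grip_width: 45.2
gripper_force: 62.1
```

Run:
```python
from h import *
to((0,4.5,38.3),45);s=get_state();print(s["grip_width"],s["contact_force"])
```

```text
clk 35.2 fix [ 0.1  5.9 43.2] q [ -3.  40.  26.  97. -62.  77.  48.]
 turn [-0.   -0.02 -0.01]  shift [-0.18 -0.    0.1 ]  shift after turn [-0.18 -0.    0.1 ]
45.181675504676875 [ 0.25899107 -0.82862115 -3.61406035]
```

Request:
send_rows([
  {"offset": [-0.06, 0, 0.04], "rot": [0, 0, 0], "hand": 1},
  {"offset": [-0.05, 0, 0.03], "rot": [0, 0, 0], "hand": 1},
  {"offset": [-0.04, 0, 0.03], "rot": [0, 0, 0], "hand": 1},
  {"offset": [0, 0, 0], "rot": [0, 0, 0], "hand": 1},
  {"offset": [0, 0, 0], "rot": [0, 0, 0], "hand": 1},
])

```text
clock: 35.7
eef_pos: [595.6, 51.4, 40.3]
ee_rot: [[0.053, 0.997, 0.054], [0.702, -0.076, 0.708], [0.71, 0.001, -0.704]]
contact_force: [-3.3, -1.0, 6.3]
grip_width: 45.3
gripper_force: 62.7
```

Request:
send_rows([
  {"offset": [0, 0, 0], "rot": [0, 0, 0], "hand": -1},
  {"offset": [0, 0, 0], "rot": [0, 0, 0], "hand": -1},
  {"offset": [0, 0, 0], "rot": [0, 0, 0], "hand": -1},
  {"offset": [0, 0, 0], "rot": [0, 0, 0], "hand": -1},
  {"offset": [0, 0, 0], "rot": [0, 0, 0], "hand": -1},
  {"offset": [0.3, 0, -0.3], "rot": [0, 0, 0], "hand": -1},
  {"offset": [0.6, 0, -0.6], "rot": [0, 0, 0], "hand": -1},
  {"offset": [0.6, 0, -0.6], "rot": [0, 0, 0], "hand": -1},
  {"offset": [0.6, 0, -0.6], "rot": [0, 0, 0], "hand": -1},
  {"offset": [0, 0.5, 0], "rot": [0, 0, 0], "hand": -1},
  {"offset": [0, 0.9, 0], "rot": [0, 0, 0], "hand": -1},
  {"offset": [0, 0.9, 0], "rot": [0, 0, 0], "hand": -1},
])

```text
clock: 36.9
eef_pos: [653.4, 46.5, 114.9]
ee_rot: [[0.053, 0.997, 0.055], [0.703, -0.076, 0.707], [0.709, 0.001, -0.705]]
contact_force: [0.6, 0.3, -0.6]
grip_width: 85.2
gripper_force: 0.0
```

Request:
send_rows([
  {"offset": [0, 0.9, 0], "rot": [0, 0, 0], "hand": -1},
  {"offset": [0, 0.8, 0], "rot": [0, 0, 0], "hand": -1},
  {"offset": [0, 0.4, 0], "rot": [0, 0, 0], "hand": -1},
  {"offset": [0, 0, 0], "rot": [0, 0, 0], "hand": -1},
  {"offset": [0, 0, 0], "rot": [0, 0, 0], "hand": -1},
])

```text
clock: 37.4
eef_pos: [704.6, 42.4, 113.6]
ee_rot: [[0.054, 0.997, 0.054], [0.703, -0.076, 0.707], [0.709, -0.0, -0.705]]
contact_force: [-0.7, 0.2, -0.8]
grip_width: 84.9
gripper_force: 0.0
```

Run:
```python
from h import *
to((111,7.3,38.2),45)
```

```text
clk 37.4 fix [109.7   4.8 113.6] q [ -2.  45.  27.  76. -62.  86.  35.]
 turn [-0.   -0.02 -0.  ]  shift [-2.07  0.05  2.2 ]  shift after turn [-2.06  0.05  2.2 ]
```

Request:
send_rows([
  {"offset": [-0.3, 0.05, 0.32], "rot": [0, 0, 0], "hand": -1},
  {"offset": [-0.6, 0, 0.64], "rot": [0, 0, 0], "hand": -1},
  {"offset": [-0.6, 0, 0.64], "rot": [0, 0, 0], "hand": -1},
  {"offset": [-0.4, 0, 0.42], "rot": [0, 0, 0], "hand": -1},
  {"offset": [-0.17, 0, 0.18], "rot": [0, 0, 0], "hand": -1},
  {"offset": [0, 0, 0], "rot": [0, 0, 0], "hand": -1},
  {"offset": [0, 0, 0], "rot": [0, 0, 0], "hand": -1},
])

```text
clock: 38.1
eef_pos: [706.7, 44.8, 38.3]
ee_rot: [[0.053, 0.997, 0.054], [0.703, -0.076, 0.707], [0.709, 0.0, -0.705]]
contact_force: [0.3, 0.2, 0.4]
grip_width: 85.6
gripper_force: 0.0
```

Request:
send_rows([
  {"offset": [0, 0, 0], "rot": [0, 0, 0], "hand": 1},
  {"offset": [0, 0, 0], "rot": [0, 0, 0], "hand": 1},
  {"offset": [0, 0, 0], "rot": [0, 0, 0], "hand": 1},
  {"offset": [0, 0, 0], "rot": [0, 0, 0], "hand": 1},
  {"offset": [0, 0, 0], "rot": [0, 0, 0], "hand": 1},
  {"offset": [0, 0, 0], "rot": [0, 0, 0], "hand": 1},
])

```text
clock: 38.7
eef_pos: [706.5, 44.5, 38.9]
ee_rot: [[0.053, 0.997, 0.055], [0.703, -0.076, 0.707], [0.709, 0.001, -0.705]]
contact_force: [-3.9, -2.5, 5.4]
grip_width: 45.3
gripper_force: 62.1
```

Run:
```python
from h import *
to((111,7.3,38.2),45);s=get_state();print(s["grip_width"],s["gripper_force"])
```

```text
clk 38.7 fix [111.5   7.1  38.9] q [ -1.  51.  25.  78. -64.  82.  40.]
 turn [ 0.01 -0.03  0.  ]  shift [-0.01 -0.02  0.02]  shift after turn [-0.01 -0.02  0.02]
45.29894918931082 62.14039921760559
```

Request:
send_rows([
  {"offset": [0.2, 0, -0.2], "rot": [0, 0, 0], "hand": 1},
  {"offset": [0.4, 0, -0.4], "rot": [0, 0, 0], "hand": 1},
  {"offset": [0.6, 0, -0.6], "rot": [0, 0, 0], "hand": 1},
  {"offset": [0.6, 0, -0.6], "rot": [0, 0, 0], "hand": 1},
  {"offset": [0.6, 0, -0.6], "rot": [0, 0, 0], "hand": 1},
  {"offset": [0.4, 0, -0.4], "rot": [0, 0, 0], "hand": 1},
  {"offset": [0, 0, 0], "rot": [0, -0.5, 0], "hand": 1},
  {"offset": [0, 0, 0], "rot": [0, -0.9, 0], "hand": 1},
  {"offset": [0, 0, 0], "rot": [0, -0.9, 0], "hand": 1},
  {"offset": [0, 0, 0], "rot": [0, -0.9, 0], "hand": 1},
  {"offset": [0, 0, 0], "rot": [0, -0.9, 0], "hand": 1},
  {"offset": [0, 0, 0], "rot": [0, -0.9, 0], "hand": 1},
])

```text
clock: 39.9
eef_pos: [706.6, 44.9, 138.9]
ee_rot: [[0.075, 0.997, 0.016], [0.98, -0.077, 0.184], [0.185, 0.002, -0.983]]
contact_force: [-0.2, 1.1, -4.9]
grip_width: 45.3
gripper_force: 61.8
```

Request:
send_rows([
  {"offset": [0, 0, 0], "rot": [0, -0.9, 0], "hand": 1},
  {"offset": [0, 0, 0], "rot": [0, -0.9, 0], "hand": 1},
  {"offset": [0, 0, 0], "rot": [0, -0.9, 0], "hand": 1},
  {"offset": [0, 0, 0], "rot": [0, -0.9, 0], "hand": 1},
  {"offset": [0, 0, 0], "rot": [0, -0.9, 0], "hand": 1},
  {"offset": [0, 0, 0], "rot": [0, -0.9, 0], "hand": 1},
  {"offset": [0, 0, 0], "rot": [0, -0.9, 0], "hand": 1},
  {"offset": [0, 0, 0], "rot": [0, -0.9, 0], "hand": 1},
  {"offset": [0, 0, 0], "rot": [0, -0.9, 0], "hand": 1},
  {"offset": [0, 0, 0], "rot": [0, 0, 0], "hand": 1},
  {"offset": [0, 0, 0], "rot": [0, 0, 0], "hand": 1},
])

```text
clock: 41.0
eef_pos: [706.3, 45.8, 136.2]
ee_rot: [[0.053, 0.997, -0.054], [0.709, -0.075, -0.702], [-0.704, -0.001, -0.711]]
contact_force: [-0.2, -1.2, -3.4]
grip_width: 45.4
gripper_force: 62.3
```

Run:
```python
from h import *
to((111,-9.6,43),-45);s=get_state();print(s["grip_width"],s["contact_force"])
```

```text
clk 41.0 fix [111.1   8.3 136.2] q [-50.  61.  57.  61.  -4.  86. -12.]
 turn [-0.   -0.04  0.01]  shift [ 2.11 -0.    3.15]  shift after turn [ 2.13 -0.01  3.14]
45.42493023805171 [-0.15589865 -1.23080897 -3.37866229]
```

Request:
send_rows([
  {"offset": [-0.25, 0, 0.25], "rot": [0, -0.03, 0], "hand": 1},
  {"offset": [-0.25, 0, 0.25], "rot": [0, 0, 0], "hand": 1},
  {"offset": [0.3, 0, 0.3], "rot": [0, 0, 0], "hand": 1},
  {"offset": [0.5, 0, 0.5], "rot": [0, 0, 0], "hand": 1},
  {"offset": [0.5, 0, 0.5], "rot": [0, 0, 0], "hand": 1},
  {"offset": [0.5, 0, 0.5], "rot": [0, 0, 0], "hand": 1},
  {"offset": [0.4, 0, 0.4], "rot": [0, 0, 0], "hand": 1},
  {"offset": [0.3, 0, 0.3], "rot": [0, 0, 0], "hand": 1},
  {"offset": [0.12, 0, 0.12], "rot": [0, 0, 0], "hand": 1},
  {"offset": [0, 0, 0], "rot": [0, 0, 0], "hand": 1},
  {"offset": [0, 0, 0], "rot": [0, 0, 0], "hand": 1},
])

```text
clock: 42.1
eef_pos: [705.4, 26.8, 45.1]
ee_rot: [[0.054, 0.997, -0.053], [0.704, -0.076, -0.707], [-0.709, 0.001, -0.706]]
contact_force: [0.3, -0.1, -3.9]
grip_width: 45.4
gripper_force: 62.3
```

Run:
```python
from h import *
to((111,-9.6,38.4),-45);s=get_state();print(s["grip_width"],s["contact_force"])
```

```text
clk 42.1 fix [111.8 -10.7  45.1] q [-49.  66.  54.  66.  -5.  79. -15.]
 turn [ 0.01  0.02 -0.01]  shift [ 0.22 -0.03  0.16]  shift after turn [ 0.22 -0.03  0.16]
45.42094014665771 [ 0.31710469 -0.05261015 -3.91877026]
```

Request:
send_rows([
  {"offset": [0.07, 0, 0.05], "rot": [0, 0, 0], "hand": 1},
  {"offset": [0.06, 0, 0.05], "rot": [0, 0, 0], "hand": 1},
  {"offset": [0.04, 0, 0.03], "rot": [0, 0, 0], "hand": 1},
  {"offset": [0.03, 0, 0.03], "rot": [0, 0, 0], "hand": 1},
  {"offset": [0, 0, 0], "rot": [0, 0, 0], "hand": 1},
  {"offset": [0, 0, 0], "rot": [0, 0, 0], "hand": 1},
])

```text
clock: 42.7
eef_pos: [705.1, 27.5, 38.0]
ee_rot: [[0.054, 0.997, -0.054], [0.704, -0.076, -0.706], [-0.708, -0.0, -0.706]]
contact_force: [-0.1, 0.8, -4.5]
grip_width: 45.1
gripper_force: 62.3
```

Request:
send_rows([
  {"offset": [0.03, 0, 0.03], "rot": [0, 0, 0], "hand": 1},
  {"offset": [0.02, 0, 0.02], "rot": [0, 0, 0], "hand": 1},
  {"offset": [0, 0, 0], "rot": [0, 0, 0], "hand": 1},
  {"offset": [0, 0, 0], "rot": [0, 0, 0], "hand": 1},
])

```text
clock: 43.1
eef_pos: [705.2, 27.4, 37.6]
ee_rot: [[0.054, 0.997, -0.054], [0.703, -0.076, -0.707], [-0.709, 0.001, -0.705]]
contact_force: [-5.4, 3.6, 5.6]
grip_width: 45.3
gripper_force: 63.1
```

Request:
send_rows([
  {"offset": [0, 0, 0], "rot": [0, 0, 0], "hand": -1},
  {"offset": [0, 0, 0], "rot": [0, 0, 0], "hand": -1},
  {"offset": [0, 0, 0], "rot": [0, 0, 0], "hand": -1},
  {"offset": [0, 0, 0], "rot": [0, 0, 0], "hand": -1},
  {"offset": [0, 0, 0], "rot": [0, 0, 0], "hand": -1},
  {"offset": [-0.3, 0, -0.3], "rot": [0, 0, 0], "hand": -1},
  {"offset": [-0.6, 0, -0.6], "rot": [0, 0, 0], "hand": -1},
  {"offset": [-0.6, 0, -0.6], "rot": [0, 0, 0], "hand": -1},
  {"offset": [-0.6, 0, -0.6], "rot": [0, 0, 0], "hand": -1},
  {"offset": [-0.6, 0, -0.6], "rot": [0, 0, 0], "hand": -1},
  {"offset": [-0.6, 0, -0.6], "rot": [0, 0, 0], "hand": -1},
  {"offset": [-0.6, 0, -0.6], "rot": [0, 0, 0], "hand": -1},
])

```text
clock: 44.3
eef_pos: [705.1, 27.8, 176.2]
ee_rot: [[0.054, 0.997, -0.054], [0.704, -0.076, -0.706], [-0.708, 0.0, -0.706]]
contact_force: [0.1, -0.5, 0.7]
grip_width: 85.1
gripper_force: 0.0
```

Request:
send_rows([
  {"offset": [-0.4, 0, -0.4], "rot": [0, 0, 0], "hand": -1},
  {"offset": [0, -0.5, 0], "rot": [0, 0.5, 0], "hand": -1},
  {"offset": [0, -0.6, 0], "rot": [0, 0.9, 0], "hand": -1},
  {"offset": [0, -0.6, 0], "rot": [0, 0.9, 0], "hand": -1},
  {"offset": [0, -0.6, 0], "rot": [0, 0.9, 0], "hand": -1},
  {"offset": [0, -0.6, 0], "rot": [0, 0.9, 0], "hand": -1},
  {"offset": [0, -0.6, 0], "rot": [0, 0.9, 0], "hand": -1},
  {"offset": [0, -0.6, 0], "rot": [0, 0.9, 0], "hand": -1},
  {"offset": [0, -0.3, 0], "rot": [0, 0.63, 0], "hand": -1},
  {"offset": [-0.5, 0, -0.5], "rot": [0, 0, 0], "hand": -1},
  {"offset": [0, 0, 0], "rot": [0, 0, 0], "hand": -1},
  {"offset": [0, 0, 0], "rot": [0, 0, 0], "hand": -1},
])

```text
clock: 45.5
eef_pos: [595.3, 24.2, 201.3]
ee_rot: [[0.075, 0.997, 0.001], [0.997, -0.075, -0.005], [-0.005, 0.001, -1.0]]
contact_force: [-0.5, 0.7, 0.0]
grip_width: 85.0
gripper_force: 0.0
```

Run:
```python
from h import *
to((0,-140,130),0)
im=cam("wrist");valves(im);cv2.imwrite("pics/w5.png",im["color"][:,:,::-1])
P=(cloud(im)-O)@M;m=(abs(P[...,0])<150)&(P[...,1]<-55)&(P[...,1]>-115)&(abs(P[...,2]-42)<2.5)&(abs(P[...,0])>60);print("jaw y", np.percentile(P[m][:,1],[1,50,99]))
im=cam("side");print(ball(im));guard(cam("top"))
```

```text
clk 45.5 fix [  2.1 -21.6 201.3] q [-44.  26.  53.  88. -21.  77.   7.]
 turn [0.01 0.04 0.01]  shift [-4.72 -0.09  2.87]  shift after turn [-4.74 -0.09  2.85]
valve [ 1.4 -1. ] [63.6 46. ] 89.9 z 77.5 brass 2609 [ 1.3  0.6 77.4]
valve [112.2  -1.9] [64.  46.7] 89.9 z 77.5 brass 2670 [111.2  -0.5  77.3]
valve [-106.1   -2.9] [46.5 64. ] 0.1 z 77.5 brass 2610 [-105.9   -1.5   77.4]
jaw y [-104.54681981  -90.42472269  -80.52392178]
(168, array([  -0.57051796, -231.01726016,  129.29415119]))
guard 646 ((531.4208984375, -286.9684753417969), (95.83392333984375, 289.41058349609375), 83.78125762939453)
```

View pics/w5.png

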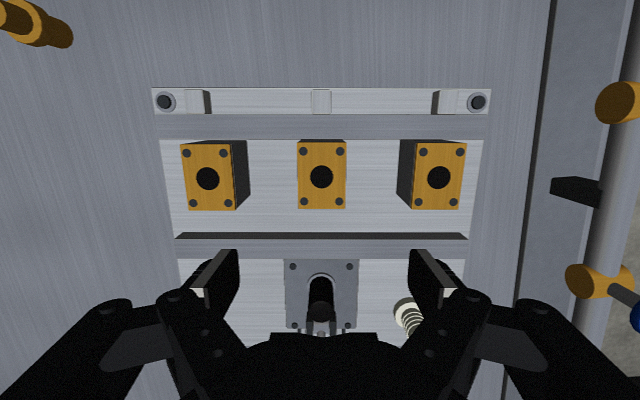

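Request:
send_rows([
  {"offset": [-0.4, -0.08, 0], "rot": [0, 0.04, 0], "hand": -1},
  {"offset": [-0.8, 0, 0], "rot": [0, 0, 0], "hand": -1},
  {"offset": [-0.9, 0, 0], "rot": [0, 0, 0], "hand": -1},
  {"offset": [-0.9, 0, 0], "rot": [0, 0, 0], "hand": -1},
  {"offset": [-0.8, 0, 0.4], "rot": [0, 0, 0], "hand": -1},
  {"offset": [-0.6, 0, 0.8], "rot": [0, 0, 0], "hand": -1},
  {"offset": [-0.32, 0, 0.8], "rot": [0, 0, 0], "hand": -1},
  {"offset": [0, 0, 0.9], "rot": [0, 0, 0], "hand": -1},
  {"offset": [0, 0, 0.9], "rot": [0, 0, 0], "hand": -1},
  {"offset": [0, 0, 0.9], "rot": [0, 0, 0], "hand": -1},
  {"offset": [0, 0, 0.7], "rot": [0, 0, 0], "hand": -1},
  {"offset": [0, 0, 0.45], "rot": [0, 0, 0], "hand": -1},
])

```text
clock: 46.85
eef_pos: [582.4, -93.8, 52.6]
ee_rot: [[0.076, 0.997, -0.002], [0.997, -0.076, 0.001], [0.0, -0.002, -1.0]]
contact_force: [0.7, -0.9, 0.4]
grip_width: 85.4
gripper_force: 0.0
```

Request:
send_rows([
  {"offset": [0, 0, 0], "rot": [0, 0, 0], "hand": -1},
  {"offset": [0, 0, 0], "rot": [0, 0, 0], "hand": 1},
  {"offset": [0, 0, 0], "rot": [0, 0, 0], "hand": 1},
  {"offset": [0, 0, 0], "rot": [0, 0, 0], "hand": 1},
  {"offset": [0, 0, 0], "rot": [0, 0, 0], "hand": 1},
  {"offset": [0, 0, 0], "rot": [0, 0, 0], "hand": 1},
  {"offset": [0, 0, 0], "rot": [0, 0, 0], "hand": 1},
  {"offset": [0, 0, 0], "rot": [0, 0, 0], "hand": 1},
])

```text
clock: 47.65
eef_pos: [583.8, -93.6, 55.2]
ee_rot: [[0.076, 0.997, 0.001], [0.997, -0.076, 0.001], [0.002, 0.001, -1.0]]
contact_force: [-1.9, 0.1, 6.1]
grip_width: 26.9
gripper_force: 58.8
```

Run:
```python
from h import *
to((0,-92,55),0);s=get_state();print(s["grip_width"],s["gripper_force"],s["contact_force"])
```

```text
clk 47.65 fix [  -0.4 -139.9   55.2] q [-29.  34.  48.  98. -28.  61.  24.]
 turn [ 0.01 -0.01 -0.  ]  shift [1.92 0.02 0.01]  shift after turn [1.92 0.02 0.01]
26.863603605945 58.76829206943512 [-1.90154489  0.1455683   6.06377531]
```

Request:
send_rows([
  {"offset": [0.15, 0, 0], "rot": [0, 0, 0], "hand": 1},
  {"offset": [0.25, 0, 0], "rot": [0, 0, 0], "hand": 1},
  {"offset": [0.3, 0, 0], "rot": [0, 0, 0], "hand": 1},
  {"offset": [0.3, 0, 0], "rot": [0, 0, 0], "hand": 1},
  {"offset": [0.3, 0, 0], "rot": [0, 0, 0], "hand": 1},
  {"offset": [0.25, 0, 0], "rot": [0, 0, 0], "hand": 1},
  {"offset": [0.15, 0, 0], "rot": [0, 0, 0], "hand": 1},
  {"offset": [0.06, 0, 0], "rot": [0, 0, 0], "hand": 1},
  {"offset": [0.06, 0, 0], "rot": [0, 0, 0], "hand": 1},
  {"offset": [0.05, 0, 0], "rot": [0, 0, 0], "hand": 1},
  {"offset": [0, 0, 0], "rot": [0, 0, 0], "hand": 1},
])

```text
clock: 48.75
eef_pos: [587.4, -47.4, 55.2]
ee_rot: [[0.076, 0.997, 0.001], [0.997, -0.076, 0.0], [0.0, 0.001, -1.0]]
contact_force: [-3.0, -2.6, 8.1]
grip_width: 26.7
gripper_force: 59.5
```

Request:
send_rows([
  {"offset": [0.05, 0, 0], "rot": [0, 0, 0], "hand": 1},
  {"offset": [0.05, 0, 0], "rot": [0, 0, 0], "hand": 1},
  {"offset": [0, 0, 0], "rot": [0, 0, 0], "hand": 1},
  {"offset": [0, 0, 0], "rot": [0, 0, 0], "hand": 1},
])

```text
clock: 49.15
eef_pos: [587.5, -46.2, 55.2]
ee_rot: [[0.078, 0.997, 0.001], [0.997, -0.078, -0.001], [-0.001, 0.001, -1.0]]
contact_force: [-1.0, -5.6, 7.1]
grip_width: 26.7
gripper_force: 59.3
```

Request:
send_rows([
  {"offset": [0.06, 0, 0], "rot": [0, 0, 0], "hand": 1},
  {"offset": [0.06, 0, 0], "rot": [0, 0, 0], "hand": 1},
  {"offset": [0, 0, 0], "rot": [0, 0, 0], "hand": 1},
  {"offset": [0, 0, 0], "rot": [0, 0, 0], "hand": 1},
])

```text
clock: 49.55
eef_pos: [587.5, -45.7, 55.2]
ee_rot: [[0.08, 0.997, 0.001], [0.997, -0.08, -0.004], [-0.004, 0.002, -1.0]]
contact_force: [0.0, -12.4, 4.9]
grip_width: 26.5
gripper_force: 59.1
```

Request:
send_rows([
  {"offset": [0.06, 0, 0], "rot": [0, 0, 0], "hand": 1},
  {"offset": [0.06, 0, 0], "rot": [0, 0, 0], "hand": 1},
  {"offset": [0, 0, 0], "rot": [0, 0, 0], "hand": 1},
  {"offset": [0, 0, 0], "rot": [0, 0, 0], "hand": 1},
])

```text
clock: 49.95
eef_pos: [587.6, -45.7, 55.2]
ee_rot: [[0.082, 0.997, 0.002], [0.997, -0.082, -0.007], [-0.007, 0.002, -1.0]]
contact_force: [-1.1, -20.6, 1.7]
grip_width: 26.8
gripper_force: 58.9
```

Request:
send_rows([
  {"offset": [0.06, 0, 0], "rot": [0, 0, 0], "hand": 1},
  {"offset": [0.06, 0, 0], "rot": [0, 0, 0], "hand": 1},
  {"offset": [0, 0, 0], "rot": [0, 0, 0], "hand": 1},
  {"offset": [-0.1, 0, 0], "rot": [0, 0, 0], "hand": 1},
  {"offset": [-0.1, 0, 0], "rot": [0, 0, 0], "hand": 1},
  {"offset": [-0.1, 0, 0], "rot": [0, 0, 0], "hand": 1},
  {"offset": [0, 0, 0], "rot": [0, 0, 0], "hand": -1},
  {"offset": [0, 0, 0], "rot": [0, 0, 0], "hand": -1},
  {"offset": [0, 0, 0], "rot": [0, 0, 0], "hand": -1},
  {"offset": [0, 0, 0], "rot": [0, 0, 0], "hand": -1},
  {"offset": [0, 0, -0.3], "rot": [0, 0, 0], "hand": -1},
  {"offset": [0, 0, -0.8], "rot": [0, 0, 0], "hand": -1},
])

```text
clock: 51.15
eef_pos: [586.1, -42.5, 81.0]
ee_rot: [[0.076, 0.997, -0.003], [0.997, -0.076, 0.001], [0.001, -0.003, -1.0]]
contact_force: [-1.2, 0.6, 0.5]
grip_width: 85.6
gripper_force: 0.0
```

Request:
send_rows([
  {"offset": [0, 0, -0.9], "rot": [0, 0, 0], "hand": -1},
  {"offset": [0, 0, -0.9], "rot": [0, 0, 0], "hand": -1},
  {"offset": [0, 0, -0.9], "rot": [0, 0, 0], "hand": -1},
  {"offset": [0, 0, -0.9], "rot": [0, 0, 0], "hand": -1},
  {"offset": [0, 0, -0.3], "rot": [0, 0, 0], "hand": -1},
  {"offset": [-0.4, 0, 0], "rot": [0, 0, 0], "hand": -1},
  {"offset": [-0.9, 0, 0], "rot": [0, 0, 0], "hand": -1},
  {"offset": [-0.9, 0, 0], "rot": [0, 0, 0], "hand": -1},
  {"offset": [-0.9, 0, 0], "rot": [0, 0, 0], "hand": -1},
  {"offset": [-0.5, 0, 0], "rot": [0, 0, 0], "hand": -1},
  {"offset": [0, 0, 0], "rot": [0, 0, 0], "hand": -1},
])

```text
clock: 52.25
eef_pos: [579.4, -135.5, 178.6]
ee_rot: [[0.08, 0.997, -0.001], [0.997, -0.08, 0.0], [0.0, -0.001, -1.0]]
contact_force: [-0.2, -0.1, 0.3]
grip_width: 85.5
gripper_force: 0.0
```

Run:
```python
from h import *
to((0,-182,112),0)
im=cam("side");print(ball(im))
im=cam("wrist");valves(im)
P=(cloud(im)-O)@M;m=(abs(P[...,0])<150)&(P[...,1]<-20)&(P[...,1]>-75)&(abs(P[...,2]-42)<2.5)&(abs(P[...,0])>60);print("jaw y",m.sum(), np.percentile(P[m][:,1],[1,50,99]))
```

```text
clk 52.25 fix [  -1.6 -182.1  178.6] q [-29.  27.  54.  90. -23.  75.  23.]
 turn [-0.01 -0.   -0.04]  shift [0.   0.07 2.67]  shift after turn [0.   0.07 2.67]
(157, array([  -0.5946743 , -182.75155881,  129.0346753 ]))
valve [-106.1  -27.5] [46.5 12.7] 2.3 z 77.3 brass 881 [-105.8  -28.    77.4]
valve [  1.4 -27.8] [11.4 45.8] 89.4 z 77.3 brass 833 [  1.2 -28.   77.5]
valve [112.  -27.9] [12.3 46.7] 87.5 z 77.2 brass 845 [111.1 -28.3  77.4]
jaw y 6503 [-57.5765839  -44.89730308 -32.19370354]
```

Request:
send_rows([
  {"offset": [0, 0.05, 0.5], "rot": [0, 0, -0.04], "hand": -1},
  {"offset": [0, 0, 0.8], "rot": [0, 0, 0], "hand": -1},
  {"offset": [0, 0, 0.8], "rot": [0, 0, 0], "hand": -1},
  {"offset": [0, 0, 0.5], "rot": [0, 0, 0], "hand": -1},
  {"offset": [0, 0, 0], "rot": [0, 0, 0], "hand": -1},
  {"offset": [0, 0, 0], "rot": [0, 0, 0], "hand": 1},
  {"offset": [0, 0, 0], "rot": [0, 0, 0], "hand": 1},
  {"offset": [0, 0, 0], "rot": [0, 0, 0], "hand": 1},
  {"offset": [0, 0, 0], "rot": [0, 0, 0], "hand": 1},
  {"offset": [0, 0, 0], "rot": [0, 0, 0], "hand": 1},
  {"offset": [0, 0, 0], "rot": [0, 0, 0], "hand": 1},
  {"offset": [0, 0, 0], "rot": [0, 0, 0], "hand": 1},
])

```text
clock: 53.55
eef_pos: [580.7, -133.9, 114.9]
ee_rot: [[0.072, 0.997, -0.001], [0.997, -0.072, 0.001], [0.001, -0.001, -1.0]]
contact_force: [-5.1, -0.5, 5.7]
grip_width: 24.9
gripper_force: 58.5
```

Request:
send_rows([
  {"offset": [-0.3, 0, 0.19], "rot": [0, 0, 0], "hand": 1},
  {"offset": [-0.28, 0, 0.22], "rot": [0, 0, 0], "hand": 1},
  {"offset": [-0.25, 0, 0.25], "rot": [0, 0, 0], "hand": 1},
  {"offset": [-0.22, 0, 0.28], "rot": [0, 0, 0], "hand": 1},
  {"offset": [-0.19, 0, 0.3], "rot": [0, 0, 0], "hand": 1},
  {"offset": [-0.16, 0, 0.32], "rot": [0, 0, 0], "hand": 1},
  {"offset": [-0.13, 0, 0.33], "rot": [0, 0, 0], "hand": 1},
  {"offset": [-0.09, 0, 0.34], "rot": [0, 0, 0], "hand": 1},
  {"offset": [-0.06, 0, 0.35], "rot": [0, 0, 0], "hand": 1},
  {"offset": [-0.02, 0, 0.35], "rot": [0, 0, 0], "hand": 1},
  {"offset": [0, 0, 0.06], "rot": [0, 0, 0], "hand": 1},
  {"offset": [0, 0, 0], "rot": [0, 0, 0], "hand": 1},
])

```text
clock: 54.75
eef_pos: [575.9, -196.3, 43.9]
ee_rot: [[0.089, 0.996, 0.005], [0.996, -0.089, -0.023], [-0.023, 0.007, -1.0]]
contact_force: [-6.7, -46.8, 7.9]
grip_width: 13.6
gripper_force: 56.0
```

Request:
send_rows([
  {"offset": [0, 0, 0], "rot": [0, 0, 0], "hand": -1},
  {"offset": [0, 0, 0], "rot": [0, 0, 0], "hand": -1},
  {"offset": [0, 0, 0], "rot": [0, 0, 0], "hand": -1},
  {"offset": [0, 0, 0], "rot": [0, 0, 0], "hand": -1},
])

```text
clock: 55.15
eef_pos: [579.1, -173.6, 39.4]
ee_rot: [[0.069, 0.998, -0.0], [0.998, -0.069, 0.002], [0.002, -0.0, -1.0]]
contact_force: [-0.6, 0.1, -0.7]
grip_width: 71.4
gripper_force: 0.0
```

Run:
```python
from h import *
to((0,-224,38),0)
im=cam("side");print(ball(im));crop(im,300,560,200,400,3,"s2.png")
```

```text
clk 55.15 fix [   1.  -220.1   39.4] q [-20.  37.  48.  96. -30.  61.  33.]
 turn [-0.   -0.02  0.06]  shift [-0.16 -0.04  0.05]  shift after turn [-0.16 -0.04  0.05]
(74, array([  -1.25345626, -222.46652554,   76.35189066]))
```

View pics/s2.png

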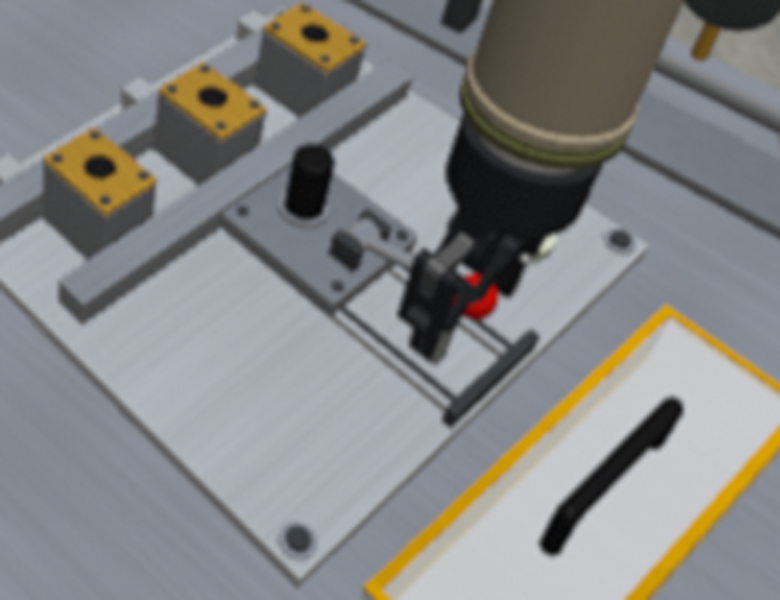

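Request:
send_rows([
  {"offset": [0, 0, -0.4], "rot": [0, 0, 0.06], "hand": -1},
  {"offset": [0, 0, -0.8], "rot": [0, 0, 0], "hand": -1},
  {"offset": [0, 0, -0.9], "rot": [0, 0, 0], "hand": -1},
  {"offset": [0, 0, -0.7], "rot": [0, 0, 0], "hand": -1},
  {"offset": [-0.12, -0.04, 0], "rot": [0, 0, 0], "hand": 1},
  {"offset": [0, 0, 0], "rot": [0, 0, 0], "hand": 1},
  {"offset": [0, 0, 0], "rot": [0, 0, 0], "hand": 1},
  {"offset": [0, 0, 0], "rot": [0, 0, 0], "hand": 1},
  {"offset": [0, 0, 0], "rot": [0, 0, 0], "hand": 1},
  {"offset": [0, 0, 0], "rot": [0, 0, 0], "hand": 1},
  {"offset": [0, 0, 0], "rot": [0, 0, 0], "hand": 1},
])

```text
clock: 56.3
eef_pos: [577.4, -178.1, 109.3]
ee_rot: [[0.079, 0.997, -0.0], [0.997, -0.079, 0.001], [0.001, -0.0, -1.0]]
contact_force: [-0.3, 0.0, -0.4]
grip_width: -0.2
gripper_force: 0.0
```

Run:
```python
from h import *
to((0,-223,80),0)
im=cam("side");print(ball(im));print(get_state()["grip_width"])
```

```text
clk 56.3 fix [  -0.4 -224.7  109.3] q [-22.  32.  51.  93. -27.  68.  30.]
 turn [-0.   -0.01 -0.02]  shift [0.07 0.02 1.17]  shift after turn [0.07 0.01 1.17]
(160, array([  -0.43540473, -222.77185891,   75.72804599]))
0.09544002718335697
```

Request:
send_rows([
  {"offset": [0.04, 0, 0.4], "rot": [0, 0, 0], "hand": 1},
  {"offset": [0, 0, 0.4], "rot": [0, 0, 0], "hand": 1},
  {"offset": [0, 0, 0.3], "rot": [0, 0, 0], "hand": 1},
  {"offset": [0, 0, 0.2], "rot": [0, 0, 0], "hand": 1},
  {"offset": [0, 0, 0.15], "rot": [0, 0, 0], "hand": 1},
  {"offset": [0, 0, 0.1], "rot": [0, 0, 0], "hand": 1},
  {"offset": [0, 0, 0], "rot": [0, 0, 0], "hand": 1},
  {"offset": [0, 0, 0], "rot": [0, 0, 0], "hand": 1},
])

```text
clock: 57.15
eef_pos: [577.6, -177.0, 70.9]
ee_rot: [[0.078, 0.997, 0.0], [0.997, -0.078, 0.001], [0.001, 0.0, -1.0]]
contact_force: [-0.5, -0.5, -0.2]
grip_width: -0.1
gripper_force: 0.0
```

Run:
```python
from h import *
to((0,-224,68),0)
im=cam("side");print(ball(im));print(get_state()["contact_force"])
```

```text
clk 57.15 fix [-2.000e-01 -2.235e+02  7.090e+01] q [-21.  35.  49.  95. -29.  64.  31.]
 turn [ 0.   -0.01 -0.02]  shift [-0.02  0.01  0.11]  shift after turn [-0.02  0.01  0.11]
(134, array([  -0.49228686, -225.1433642 ,   57.94944963]))
[ 0.3444945  -0.03508992  0.06081719]
```

Ball follows down; press the rest until it resists.

Request:
send_rows([
  {"offset": [0, 0, 0.08], "rot": [0, 0, 0], "hand": 1},
  {"offset": [0, 0, 0.06], "rot": [0, 0, 0], "hand": 1},
  {"offset": [0, 0, 0.06], "rot": [0, 0, 0], "hand": 1},
  {"offset": [0, 0, 0], "rot": [0, 0, 0], "hand": 1},
  {"offset": [0, 0, 0], "rot": [0, 0, 0], "hand": 1},
])

```text
clock: 57.7
eef_pos: [578.1, -177.5, 67.4]
ee_rot: [[0.079, 0.997, 0.002], [0.997, -0.079, 0.001], [0.002, 0.002, -1.0]]
contact_force: [-3.8, 2.0, 14.9]
grip_width: -0.2
gripper_force: 6.9
```

Request:
send_rows([
  {"offset": [0, 0, 0.06], "rot": [0, 0, 0], "hand": 1},
  {"offset": [0, 0, 0.06], "rot": [0, 0, 0], "hand": 1},
  {"offset": [0, 0, 0], "rot": [0, 0, 0], "hand": 1},
  {"offset": [0, 0, 0], "rot": [0, 0, 0], "hand": 1},
])

```text
clock: 58.1
eef_pos: [578.2, -178.9, 66.8]
ee_rot: [[0.08, 0.997, 0.003], [0.997, -0.08, 0.001], [0.001, 0.003, -1.0]]
contact_force: [-11.9, 2.8, 32.4]
grip_width: 0.0
gripper_force: 16.4
```

Request:
send_rows([
  {"offset": [0, 0, -0.5], "rot": [0, 0, 0], "hand": 1},
  {"offset": [0, 0, -0.9], "rot": [0, 0, 0], "hand": 1},
  {"offset": [0, 0, -0.9], "rot": [0, 0, 0], "hand": 1},
  {"offset": [0, 0, -0.9], "rot": [0, 0, 0], "hand": -1},
  {"offset": [-0.5, -0.2, -0.9], "rot": [0, 0, 0], "hand": -1},
  {"offset": [-0.8, -0.27, -0.9], "rot": [0, 0, 0], "hand": -1},
  {"offset": [-0.8, -0.27, -0.9], "rot": [0, 0, 0], "hand": -1},
  {"offset": [-0.8, -0.27, -0.9], "rot": [0, 0, 0], "hand": -1},
  {"offset": [-0.8, -0.27, -0.4], "rot": [0, 0, 0], "hand": -1},
  {"offset": [-0.76, -0.25, 0], "rot": [0, 0, 0], "hand": -1},
  {"offset": [0, 0, 0], "rot": [0, 0, -0.5], "hand": -1},
  {"offset": [0, 0, 0], "rot": [0, 0, -0.9], "hand": -1},
])

```text
clock: 59.3
eef_pos: [530.1, -286.3, 242.7]
ee_rot: [[-0.09, 0.996, -0.0], [0.996, 0.09, 0.001], [0.001, 0.0, -1.0]]
contact_force: [-0.9, 0.9, -1.4]
grip_width: 85.4
gripper_force: 0.0
```

Request:
send_rows([
  {"offset": [0, 0, 0], "rot": [0, 0, -0.9], "hand": -1},
  {"offset": [0, 0, 0], "rot": [0, 0, -0.9], "hand": -1},
  {"offset": [0, 0, 0], "rot": [0, 0, -0.9], "hand": -1},
  {"offset": [0, 0, 0], "rot": [0, 0, -0.9], "hand": -1},
  {"offset": [0, 0, 0], "rot": [0, 0, -0.9], "hand": -1},
  {"offset": [0, 0, 0], "rot": [0, 0, -0.9], "hand": -1},
  {"offset": [0, 0, 0], "rot": [0, 0, -0.9], "hand": -1},
  {"offset": [0, 0, 0], "rot": [0, 0, -0.9], "hand": -1},
  {"offset": [0, 0, 0], "rot": [0, 0, -0.9], "hand": -1},
  {"offset": [0, 0, 0], "rot": [0, 0, -0.9], "hand": -1},
  {"offset": [0, 0, 0], "rot": [0, 0, -0.9], "hand": -1},
  {"offset": [0, 0, 0], "rot": [0, 0, -0.9], "hand": -1},
])

```text
clock: 60.5
eef_pos: [530.6, -285.3, 242.5]
ee_rot: [[-0.984, 0.18, -0.0], [0.18, 0.984, 0.001], [0.001, 0.001, -1.0]]
contact_force: [-0.4, -0.0, 0.1]
grip_width: 85.4
gripper_force: 0.0
```

Request:
send_rows([
  {"offset": [0, 0, 0], "rot": [0, 0, -0.64], "hand": -1},
  {"offset": [0, 0, 0], "rot": [0, 0, 0], "hand": -1},
  {"offset": [0, 0, 0], "rot": [0, 0, 0], "hand": -1},
])

```text
clock: 60.8
eef_pos: [530.6, -285.4, 242.6]
ee_rot: [[-0.994, 0.111, -0.0], [0.111, 0.994, 0.001], [0.0, 0.001, -1.0]]
contact_force: [-0.1, 0.6, 1.1]
grip_width: 85.7
gripper_force: 0.0
```

```bash
cat >> h.py <<'E'
def handle(im,zlo=65,zhi=105):
    P=cloud(im);k=im["color"].astype(int)
    m=(k.max(-1)<90)&(P[...,2]>zlo)&(P[...,2]<zhi)&(P[...,1]<-220)&(P[...,1]>-400)&(P[...,0]>400)&(P[...,0]<700)
    n,l,st,_=cv2.connectedComponentsWithStats(m.astype(np.uint8));q=P[l==1+st[1:,4].argmax()];print("handle",len(q),cv2.minAreaRect(q[:,:2].astype(np.float32)),np.median(q,0))
E
python3 - <<'E'
from h import *
np.set_printoptions(precision=3,suppress=True)
s=get_state();print(s["eef_pos"],s["ee_rot"],s["qpos"])
im=cam("wrist");guard(im);handle(im);guard(cam("top"));s=cam("side");print(ball(s));cv2.imwrite("pics/w6.png",im["color"][:,:,::-1])
E
```

```text
[ 530.603 -285.4    242.571] [[-0.994  0.111 -0.   ]
 [ 0.111  0.994  0.001]
 [ 0.     0.001 -1.   ]] [ -2.64   21.538  37.927  82.538 -13.292  80.477 119.187]
guard 3626 ((532.1810913085938, -288.15423583984375), (94.1962661743164, 290.30047607421875), 84.03687286376953)
handle 1016 ((531.356689453125, -288.917236328125), (10.613142013549805, 110.06349182128906), 83.6712646484375) [ 526.676 -288.178   88.539]
guard 616 ((531.1770629882812, -286.890869140625), (95.37706756591797, 289.52056884765625), 84.06916809082031)
(154, array([  -0.704, -226.975,   55.425]))
```

Request:
send_rows([
  {"offset": [-0.06, -0.11, 0.4], "rot": [0, 0, 0], "hand": -1},
  {"offset": [0, 0, 0.8], "rot": [0, 0, 0], "hand": -1},
  {"offset": [0, 0, 0.9], "rot": [0, 0, 0], "hand": -1},
  {"offset": [0, 0, 0.9], "rot": [0, 0, 0], "hand": -1},
  {"offset": [0, 0, 0.9], "rot": [0, 0, 0], "hand": -1},
  {"offset": [0, 0, 0.9], "rot": [0, 0, 0], "hand": -1},
  {"offset": [0, 0, 0.9], "rot": [0, 0, 0], "hand": -1},
  {"offset": [0, 0, 0.7], "rot": [0, 0, 0], "hand": -1},
  {"offset": [0, 0, 0.4], "rot": [0, 0, 0], "hand": -1},
  {"offset": [0, 0, 0.2], "rot": [0, 0, 0], "hand": -1},
  {"offset": [0, 0, 0], "rot": [0, 0, 0], "hand": -1},
  {"offset": [0, 0, 0], "rot": [0, 0, 0], "hand": -1},
])

```text
clock: 62.15
eef_pos: [532.3, -288.5, 68.4]
ee_rot: [[-0.994, 0.108, 0.001], [0.108, 0.994, 0.001], [-0.001, 0.001, -1.0]]
contact_force: [0.6, 0.7, -0.2]
grip_width: 85.4
gripper_force: 0.0
```

Request:
send_rows([
  {"offset": [0, 0, 0], "rot": [0, 0, 0], "hand": 1},
  {"offset": [0, 0, 0], "rot": [0, 0, 0], "hand": 1},
  {"offset": [0, 0, 0], "rot": [0, 0, 0], "hand": 1},
  {"offset": [0, 0, 0], "rot": [0, 0, 0], "hand": 1},
  {"offset": [0, 0, 0], "rot": [0, 0, 0], "hand": 1},
  {"offset": [0, 0, 0], "rot": [0, 0, 0], "hand": 1},
  {"offset": [0, 0, 0], "rot": [0, 0, 0], "hand": 1},
  {"offset": [0, 0, 0], "rot": [0, 0, 0], "hand": 1},
  {"offset": [0, 0, 0], "rot": [0, 0, 0], "hand": 1},
])

```text
clock: 63.05
eef_pos: [531.9, -288.6, 67.9]
ee_rot: [[-0.994, 0.109, 0.0], [0.109, 0.994, 0.001], [-0.0, 0.001, -1.0]]
contact_force: [0.1, -2.5, 2.2]
grip_width: 9.9
gripper_force: 58.4
```

Request:
send_rows([
  {"offset": [0, 0, -0.3], "rot": [0, 0, 0], "hand": 1},
  {"offset": [0, 0, -0.7], "rot": [0, 0, 0], "hand": 1},
  {"offset": [0, 0, -0.8], "rot": [0, 0, 0], "hand": 1},
  {"offset": [0, 0, -0.8], "rot": [0, 0, 0], "hand": 1},
  {"offset": [0, 0, -0.8], "rot": [0, 0, 0], "hand": 1},
  {"offset": [0, 0, -0.8], "rot": [0, 0, 0], "hand": 1},
  {"offset": [0, 0, -0.8], "rot": [0, 0, 0], "hand": 1},
  {"offset": [0, 0, -0.6], "rot": [0, 0, 0], "hand": 1},
  {"offset": [0, 0, -0.4], "rot": [0, 0, 0], "hand": 1},
  {"offset": [0, 0, 0], "rot": [0, 0, -0.14], "hand": 1},
  {"offset": [0, 0, 0], "rot": [0, 0, -0.14], "hand": 1},
  {"offset": [-0.09, 0.4, 0], "rot": [0, 0, 0], "hand": 1},
])

```text
clock: 64.25
eef_pos: [533.6, -279.6, 216.6]
ee_rot: [[-0.997, 0.077, -0.002], [0.077, 0.997, 0.001], [0.002, 0.001, -1.0]]
contact_force: [-0.4, -0.3, -4.0]
grip_width: 10.1
gripper_force: 58.6
```

Request:
send_rows([
  {"offset": [-0.1, 0.8, 0], "rot": [0, 0, 0], "hand": 1},
  {"offset": [-0.1, 0.9, 0], "rot": [0, 0, 0], "hand": 1},
  {"offset": [-0.1, 0.9, 0], "rot": [0, 0, 0], "hand": 1},
  {"offset": [-0.1, 0.9, 0], "rot": [0, 0, 0], "hand": 1},
  {"offset": [-0.1, 0.9, 0], "rot": [0, 0, 0], "hand": 1},
  {"offset": [-0.1, 0.9, 0], "rot": [0, 0, 0], "hand": 1},
  {"offset": [-0.1, 0.9, 0], "rot": [0, 0, 0], "hand": 1},
  {"offset": [-0.1, 0.9, 0], "rot": [0, 0, 0], "hand": 1},
  {"offset": [-0.1, 0.9, 0], "rot": [0, 0, 0], "hand": 1},
  {"offset": [-0.1, 0.9, 0], "rot": [0, 0, 0], "hand": 1},
  {"offset": [-0.1, 0.9, 0], "rot": [0, 0, 0], "hand": 1},
  {"offset": [-0.1, 0.9, 0], "rot": [0, 0, 0], "hand": 1},
])

```text
clock: 65.45
eef_pos: [584.3, -12.0, 217.0]
ee_rot: [[-0.997, 0.074, -0.002], [0.074, 0.997, 0.001], [0.002, 0.001, -1.0]]
contact_force: [0.5, 0.3, -3.4]
grip_width: 10.0
gripper_force: 58.6
```

Request:
send_rows([
  {"offset": [-0.1, 0.9, 0], "rot": [0, 0, 0], "hand": 1},
  {"offset": [-0.1, 0.7, 0], "rot": [0, 0, 0], "hand": 1},
  {"offset": [0, 0.6, 0], "rot": [0, 0, 0], "hand": 1},
  {"offset": [0, 0.3, 0], "rot": [0, 0, 0], "hand": 1},
  {"offset": [0, 0, 0], "rot": [0, 0, 0], "hand": 1},
  {"offset": [0, 0, 0], "rot": [0, 0, 0], "hand": 1},
])

```text
clock: 66.05
eef_pos: [594.4, 46.8, 218.1]
ee_rot: [[-0.997, 0.076, -0.0], [0.076, 0.997, 0.0], [0.0, 0.0, -1.0]]
contact_force: [-0.5, -0.4, -3.9]
grip_width: 10.1
gripper_force: 58.7
```

Run:
```python
from h import *
np.set_printoptions(precision=3,suppress=True)
s=get_state();E=s["ee_rot"];print(s["eef_pos"],np.degrees(np.arctan2(E[1,1],E[0,1])),s["grip_width"])
print("units",E.T@(np.array([594.8,45.9,109.9])-s["eef_pos"])/25)
print("tilt",E[:,2])
im=cam("wrist");P=cloud(im);k=im["color"].astype(int)
m=(k[...,0]-k[...,2]>60)&(k[...,1]>90)&(P[...,2]>170)&(P[...,2]<240);q=P[m];print(len(q),cv2.minAreaRect(q[:,:2].astype(np.float32)),np.median(q[:,2]))
```

```text
[594.382  46.821 218.064] 85.6425092155915 10.113961124887327
units [-0.02  -0.038  4.327]
tilt [-0.  0. -1.]
7295 ((546.8634643554688, 50.73633575439453), (94.81768798828125, 157.06219482421875), 85.75856018066406) 201.0471448046577
```

Request:
send_rows([
  {"offset": [-0.02, -0.04, 0.3], "rot": [0, 0, 0], "hand": 1},
  {"offset": [0, 0, 0.6], "rot": [0, 0, 0], "hand": 1},
  {"offset": [0, 0, 0.7], "rot": [0, 0, 0], "hand": 1},
  {"offset": [0, 0, 0.7], "rot": [0, 0, 0], "hand": 1},
  {"offset": [0, 0, 0.7], "rot": [0, 0, 0], "hand": 1},
  {"offset": [0, 0, 0.5], "rot": [0, 0, 0], "hand": 1},
  {"offset": [0, 0, 0.3], "rot": [0, 0, 0], "hand": 1},
  {"offset": [0, 0, 0.2], "rot": [0, 0, 0], "hand": 1},
  {"offset": [0, 0, 0.1], "rot": [0, 0, 0], "hand": 1},
  {"offset": [0, 0, 0], "rot": [0, 0, 0], "hand": 1},
  {"offset": [0, 0, 0], "rot": [0, 0, 0], "hand": 1},
])

```text
clock: 67.2
eef_pos: [595.3, 47.0, 116.2]
ee_rot: [[-0.997, 0.075, 0.001], [0.075, 0.997, 0.001], [-0.001, 0.001, -1.0]]
contact_force: [-1.4, -0.4, -3.4]
grip_width: 9.8
gripper_force: 58.7
```

Request:
send_rows([
  {"offset": [0, 0, 0.06], "rot": [0, 0, 0], "hand": 1},
  {"offset": [0, 0, 0.06], "rot": [0, 0, 0], "hand": 1},
  {"offset": [0, 0, 0], "rot": [0, 0, 0], "hand": 1},
  {"offset": [0, 0, 0], "rot": [0, 0, 0], "hand": 1},
])

```text
clock: 67.6
eef_pos: [594.9, 47.0, 112.5]
ee_rot: [[-0.997, 0.075, -0.0], [0.075, 0.997, 0.001], [0.0, 0.001, -1.0]]
contact_force: [-0.7, 0.8, -3.6]
grip_width: 10.0
gripper_force: 58.7
```

Request:
send_rows([
  {"offset": [0, -0.05, 0.04], "rot": [0, 0, 0], "hand": 1},
  {"offset": [0, 0, 0.04], "rot": [0, 0, 0], "hand": 1},
  {"offset": [0, 0, 0.03], "rot": [0, 0, 0], "hand": 1},
  {"offset": [0, 0, 0], "rot": [0, 0, 0], "hand": 1},
  {"offset": [0, 0, 0], "rot": [0, 0, 0], "hand": 1},
])

```text
clock: 68.1
eef_pos: [594.9, 45.5, 109.9]
ee_rot: [[-0.997, 0.075, 0.0], [0.075, 0.997, 0.001], [-0.0, 0.001, -1.0]]
contact_force: [-0.3, -2.0, -0.8]
grip_width: 10.1
gripper_force: 58.9
```

Request:
send_rows([
  {"offset": [0, 0, 0.03], "rot": [0, 0, 0], "hand": 1},
  {"offset": [0, 0, 0], "rot": [0, 0, 0], "hand": 1},
  {"offset": [0, 0, 0], "rot": [0, 0, 0], "hand": -1},
  {"offset": [0, 0, 0], "rot": [0, 0, 0], "hand": -1},
  {"offset": [0, 0, 0], "rot": [0, 0, 0], "hand": -1},
  {"offset": [0, 0, 0], "rot": [0, 0, 0], "hand": -1},
  {"offset": [0, 0, 0], "rot": [0, 0, 0], "hand": -1},
  {"offset": [0, 0, -0.3], "rot": [0, 0, 0], "hand": -1},
  {"offset": [0, 0, -0.7], "rot": [0, 0, 0], "hand": -1},
  {"offset": [0, 0, -0.9], "rot": [0, 0, 0], "hand": -1},
  {"offset": [0, 0, -0.9], "rot": [0, 0, 0], "hand": -1},
  {"offset": [0, 0, -0.9], "rot": [0, 0, 0], "hand": -1},
])

```text
clock: 69.3
eef_pos: [594.8, 45.6, 203.1]
ee_rot: [[-0.997, 0.075, 0.0], [0.075, 0.997, 0.001], [-0.0, 0.001, -1.0]]
contact_force: [-0.3, 0.2, 0.3]
grip_width: 85.1
gripper_force: 0.0
```

Request:
send_rows([
  {"offset": [0.4, 0, -0.9], "rot": [0, 0, 0], "hand": -1},
  {"offset": [0.4, 0, -0.9], "rot": [0, 0, 0], "hand": -1},
  {"offset": [0.3, 0.5, -0.9], "rot": [0, 0, 0], "hand": -1},
  {"offset": [0, 0.6, -0.9], "rot": [0, 0, 0], "hand": -1},
  {"offset": [0, 0, -0.9], "rot": [0, 0, 0], "hand": -1},
  {"offset": [0, 0, 0], "rot": [0, 0, 0], "hand": -1},
  {"offset": [0, 0, 0], "rot": [0, 0, 0], "hand": -1},
])

```text
clock: 70.0
eef_pos: [569.6, 74.8, 314.7]
ee_rot: [[-0.997, 0.075, 0.001], [0.075, 0.997, 0.001], [-0.001, 0.001, -1.0]]
contact_force: [-0.4, -0.2, -0.1]
grip_width: 85.4
gripper_force: 0.0
```

Run:
```python
from h import *
np.set_printoptions(precision=2,suppress=True)
im=cam("wrist");P=(cloud(im)-O)@M;k=im["color"].astype(int)
m=(k[...,0]-k[...,2]>60)&(k[...,1]>90)&(P[...,2]>84)&(P[...,2]<100)&(abs(P[...,0])<170)&(abs(P[...,1])<70);q=P[m];print(len(q),cv2.minAreaRect(q[:,:2].astype(np.float32)))
A=np.c_[q[:,:2],np.ones(len(q))];print("plane",np.linalg.lstsq(A,q[:,2],rcond=None)[0])
m=(abs(P[...,0])<40)&(P[...,1]<-15)&(P[...,1]>-130)&(abs(P[...,2]-92)<4)&(k.max(-1)<90);print("knob",np.median(P[m],0))
m=(abs(P[...,2]-42)<2.5)&(abs(P[...,0])>148)&(abs(P[...,0])<168)&(P[...,1]<-20)&(P[...,1]>-75);print("jaw",m.sum(),np.percentile(P[m][:,1],[2,98]))
try:print(ball(im))
except Exception:print("noball")
print(im["s"]["clock"],im["s"]["eef_pos"])
print(ball(cam("side")));cv2.imwrite("pics/w7.png",im["color"][:,:,::-1])
```

```text
2864 ((1.1317291259765625, -0.3972969055175781), (290.06988525390625, 94.13582611083984), 0.11200232058763504)
plane [-0.    0.   92.37]
knob [ -0.68 -92.66  91.01]
jaw 264 [-58.04 -33.97]
(248, array([  -0.13, -225.54,   53.15]))
70.0 [569.62  74.76 314.67]
(149, array([  -0.82, -226.84,   55.68]))
```

View pics/w7.png

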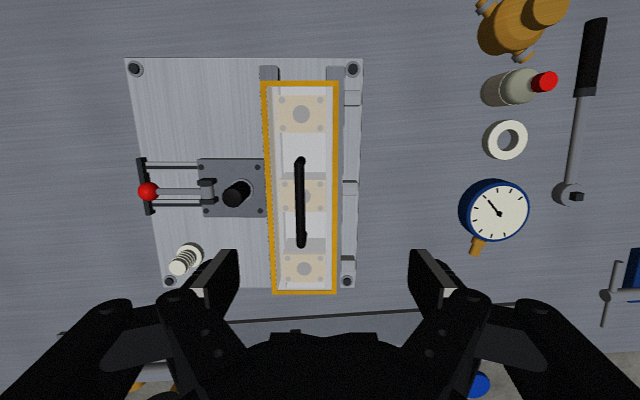

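The picture shows the guard sitting level over the row (edges at px 262–337 × 82–294). The brass port faces are visible under it at v≈114, 195 and 268. The lever is down (ball at 148,191), and the other things are where they were.

```bash
python3 -c "
from plant import *
print(close_job())"
```

```text
the job is handed in; nothing more can be done
None
```

The job is handed in: all three valve bodies are gripped with brass flanges up, the jaw is home, the lever is down, and the guard is back level and centred within about 1 mm. The lever slipped out of the gripper partway down and I finished by pressing the ball down from above.

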